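Meter detent balls and hang the gearbox kit

TASK

Make up the gearbox kit: stand the blue basket at the mouth of the hopper's chute, pull the red-handled slide gate part of the way open so that all the steel balls run into the basket while the bronze balls stay in the hopper, then push the gate fully shut. Put every loose gearbox part on the bench (bronze worm gear, square steel locating pins, olive spacer rings; not all are always there) into the basket too, and finish with the basket, holding everything, hung by its bail on the hook and left hanging still. Leave the clamp, the tapping tool and the grease tin alone.

Things in the scene. Friction and masses are not known exactly. Their poses are not given: they have to be found in the camera images.
- hopper: Fixed green hopper; origin on the bench under its middle. Five open wells, 26 mm square, in a row along its y at +56, +28, 0 (steel balls, one may be missing), -28, -56 mm (bronze balls), x = 0; floors at z = 158, tops at 190 mm. Below, a 25 degree chute falls towards its -x to a 60 mm wide mouth, lip at x = -100, z = 70 mm; nothing under the lip.
- gate (a joint): Slide gate, 6 mm plate, floor of all wells, in m: 0 shut, up to 0.15 when pulled along the hopper's -y; starts nearly shut. Uncovers wells from the +y end: balls drop at about 0.027 (well +56), 0.055 (+28), 0.083 (0); the first bronze ball is loosened at 0.100, falls at 0.111. About 3 N friction; stays where left.
- gate_grip (a point): Grip point of the gate's upstanding red handle, a block 28 mm along the hopper's x, 14 mm along its y, from z = 158 to 194 mm above the bench (this point at 180), on the gate's -y end, 58 mm from the hopper's end wall when shut. Moves with the gate.
- stand_mark (a point): Point on the bench, framed by yellow lines, where the basket's centre belongs when catching: 68 mm in front of the chute's lip (hopper x = -168 mm, y = 0), basket's long sides along the hopper's x (either way round). It then clears the lip by 6 mm; 10 mm off still catches.
- basket: Loose blue open steel basket, 124 mm along its x, 104 mm along its y, 50 mm high, walls 3 mm, 0.28 kg. Origin at the centre of its underside. A rigid 8 mm round steel bail stands over its middle, across its y: uprights at y = +-50 mm up to z = 94 mm, then rising to a peak at the centre.
- bail_top (a point): Centre of the bail's bar at its peak, 112 mm above the basket's underside (the bar is 8 mm thick); this place rests in the hook.
- knob_grip (a point): Grip point on the black square lifting knob (14 x 14 mm, standing from 114 to 150 mm above the underside) on top of the bail, 137 mm above the underside.
- hook: Fixed iron hook stand; origin on the bench under its 16 mm square post, 231 mm high. A round 8 mm steel arm reaches along its -x, dips into a V at x = -105 mm and rises to a tip at x = -128 mm whose top is 217 mm above the bench; towards the post the arm's top is at 219 mm at x = -80 mm.
- hook_seat (a point): Lowest place of the V, on the arm's upper surface, 199 mm above the bench. Hung, the bail lies across the hook (along the hook's y), its bar centre 4 mm above this point; the basket must be raised so that the bar passes over the tip, coming from the tip's side.
- steel1_center (a point): Centre of a steel ball, 22 mm in diameter, starting in the hopper well at y = +56 mm (may be absent).
- steel2_center (a point): Centre of a steel ball, 22 mm in diameter, starting in the hopper well at y = +28 mm (may be absent).
- steel3_center (a point): Centre of a steel ball, 22 mm in diameter, starting in the hopper well at y = 0 mm (may be absent).
- bronze1_center (a point): Centre of a bronze ball, 22 mm in diameter, in the hopper well at y = -28 mm; must stay there.
- bronze2_center (a point): Centre of a bronze ball, 22 mm in diameter, in the hopper well at y = -56 mm; must stay there.
- worm_gear: Loose bronze worm wheel lying flat, about 48 mm across, 44 mm between grips under the teeth, 22 mm high, 0.19 kg; origin at the centre of its underside (may be absent).
- pin1: Loose square-shank steel locating pin lying flat, 42 mm along its x, 16 mm wide and high; origin at the middle of its underside (may be absent).
- pin2: Another locating pin like pin1 (may be absent).
- ring1: Loose olive spacer ring lying flat, 46 mm outside, 28 mm inside, 14 mm high; origin at the centre of its underside (may be absent).
- ring2: Another olive spacer ring like ring1 (may be absent).
- clamp: Bystander, fixed: cast-iron toggle clamp holding a round steel cover flange 124 mm across on a 130 mm square block; origin under the block's centre; the handle stands up to 160 mm about 140 mm along its x.
- tapping_tool: Bystander, loose: rubber-tipped steel tapping tool, 185 mm long along its x, lying on the bench; origin near its middle.
- grease_tin: Bystander, loose: olive tin, 70 mm across, 60 mm high; origin at the centre of its underside.
Things that resemble listed ones, but are neither listed nor needed, are in the scene too. What is shaped like the ring1 but purple or yellow is not meant.

How it is judged:
On the way, in this order (a step that is already met when the one before it is completed fails the run):
1. with the gate drawn open (over 20 mm), every steel ball has run into the basket (x of steel1_center in the frame of basket between -0.062 and 0.062 m and y of steel1_center in the frame of basket between -0.052 and 0.052 m and z of steel1_center in the frame of basket between -0.005 and 0.06 m and x of steel2_center in the frame of basket between -0.062 and 0.062 m and y of steel2_center in the frame of basket between -0.052 and 0.052 m and z of steel2_center in the frame of basket between -0.005 and 0.06 m and x of steel3_center in the frame of basket between -0.062 and 0.062 m and y of steel3_center in the frame of basket between -0.052 and 0.052 m and z of steel3_center in the frame of basket between -0.005 and 0.06 m and value of joint gate above 0.02 m), for 0.2 s.
2. the gate is pushed fully shut (within 4 mm) (value of joint gate below 0.004 m), for 0.2 s.
At the end, for the whole second after the job is handed in: The basket hangs still by its bail in the hook's V (bail peak within 12 mm of the seat, weight on the hook, tilt under 26 degrees, under 60 mm/s) with all steel balls and loose gearbox parts in it; both bronze balls are in their wells and the gate is shut to within 4 mm (x of steel1_center in the frame of basket between -0.062 and 0.062 m and y of steel1_center in the frame of basket between -0.052 and 0.052 m and z of steel1_center in the frame of basket between -0.005 and 0.06 m and x of steel2_center in the frame of basket between -0.062 and 0.062 m and y of steel2_center in the frame of basket between -0.052 and 0.052 m and z of steel2_center in the frame of basket between -0.005 and 0.06 m and x of steel3_center in the frame of basket between -0.062 and 0.062 m and y of steel3_center in the frame of basket between -0.052 and 0.052 m and z of steel3_center in the frame of basket between -0.005 and 0.06 m and x of worm_gear in the frame of basket between -0.062 and 0.062 m and y of worm_gear in the frame of basket between -0.052 and 0.052 m and z of worm_gear in the frame of basket between -0.005 and 0.06 m and x of pin1 in the frame of basket between -0.062 and 0.062 m and y of pin1 in the frame of basket between -0.052 and 0.052 m and z of pin1 in the frame of basket between -0.005 and 0.06 m and x of pin2 in the frame of basket between -0.062 and 0.062 m and y of pin2 in the frame of basket between -0.052 and 0.052 m and z of pin2 in the frame of basket between -0.005 and 0.06 m and x of ring1 in the frame of basket between -0.062 and 0.062 m and y of ring1 in the frame of basket between -0.052 and 0.052 m and z of ring1 in the frame of basket between -0.005 and 0.06 m and x of ring2 in the frame of basket between -0.062 and 0.062 m and y of ring2 in the frame of basket between -0.052 and 0.052 m and z of ring2 in the frame of basket between -0.005 and 0.06 m and value of joint gate below 0.004 m and x of bail_top in the frame of hook_seat between -0.012 and 0.012 m and y of bail_top in the frame of hook_seat between -0.015 and 0.015 m and z of bail_top in the frame of hook_seat below 0.015 m and contact force between basket and hook above 1 N and angle between basket's own z axis and vertical below 0.45 rad and linear speed of basket below 0.06 m/s and x of bronze1_center in the frame of hopper between -0.016 and 0.016 m and y of bronze1_center in the frame of hopper between -0.072 and 0.072 m and z of bronze1_center in the frame of hopper between 0.155 and 0.19 m and x of bronze2_center in the frame of hopper between -0.016 and 0.016 m and y of bronze2_center in the frame of hopper between -0.072 and 0.072 m and z of bronze2_center in the frame of hopper between 0.155 and 0.19 m); the robot touches nothing.
It fails at once if a bronze ball drops out of the hopper (z of any of bronze1_center, bronze2_center in the frame of hopper below 0.145 m).
It fails at once if the tapping tool or the grease tin is moved more than 30 mm (distance of any of tapping_tool, grease_tin from where it was at the start of the episode above 0.03 m).
It fails at once if the clamp is struck by the arm (over 15 N) (contact force between clamp and the arm above 15 N or contact force between clamp and the fingers above 15 N).
Of steel1, steel2, steel3 only 2 to 3 are there at a start; the rules pass over those that are not, and their reading is None.
Of worm_gear, pin1, pin2, ring1, ring2 only 3 to 5 are there at a start; the rules pass over those that are not, and their reading is None.
At some moment in a run one of worm_gear, pin1, pin2, ring1, ring2 may be knocked a few centimetres aside while the robot is not near it.
It also fails if it takes over 210 s, if anything falls off the work surface, if the arm or the gripper's body presses on something with over 40 N, if the wrist force passes 120 N, or if a joint passes its speed limit or range.

ROBOT

A 7-joint arm with a two-finger parallel gripper is mounted at the origin on the work surface. World frame = base frame: x ahead of the robot, y to its left, z up, the work surface at z = 0. Lengths are in m, angles in rad, forces in N, time in s.
With the tool pointing down it reaches from about 0.425 to 0.875 m from the base axis. Payload 4.7 kg.
Tool frame: the origin (TCP) lies midway between the tips of the shut fingers; the grasp point (between the pads) lies 19 mm behind it; z points along the fingers, y is the direction in which the jaws open and shut (so a half turn about z gives the same grasp; the last joint's range is limited). The gripper opens to 87 mm and grips with 3 to 60 N. Pads are 19 mm wide; open, the fingers measure 117 mm over their backs; the gripper's body (75 mm by 190 mm) begins 51 mm behind the grasp point.
Start: joints at [1.266, 0.321, -0.07, 1.45, 0.023, 1.371, -0.057], TCP at [0.204, -0.617, 0.223] pointing down, gripper open.
Joint ranges: [-2.86, 2.86], [-0.3, 2.09], [-1.38, 1.24], [0.06, 2.45], [-1.56, 4.7], [0.09, 2.05], [-2.69, 2.69]. Speed limits (rad/s): [2.57, 2.57, 3.14, 3.14, 3.14, 3.14, 3.14].

INTERFACE

Orientations are given as a rotation vector (axis times angle).
In Python, from bench import get_state, eyes, job gives the robot as it stands. The module is installed in compiled form; this text tells all that it offers.
- The arm moves only by the shell command python3 -m jog 'ROWS' [FORCE]. ROWS is JSON, a list that holds one entry, the list of rows, each a list of 5 numbers: the opening, from 0 (shut) to 1 (fully open), then the shift along the tool's x, y, z in units of 40 mm (1.0 is 40 mm), then the turn about the tool's z in units of 5 degrees (1.0 is 5 degrees). In form: [[[jaw, dx, dy, dz, turn], ...]]. A call has 1 to 10 rows; each row shifts and turns the commanded pose from where the row before left it, along the tool's axes as they then stand; what a row does not reach is not made up. A row lasts 1/8 s, in which the tool goes at most 62.5 mm and 10.7 degrees, less where a joint would pass 70% of its speed; a pose out of reach is approached as far as the arm can. A call is refused whole if a number of a shift passes 1 or a number of a turn 1, either way. A call with a gripper value outside its range is refused whole. The fingers move at their own pace and stop on an object; FORCE is the grip in N (left out, the last holds). Time passes only in rows, so rows that do not move let the fingers close. It gives the time, the measured TCP pose, the force and the opening at its end, in the units of the state.
- get_state(): the state, without advancing time (a new reading comes with each control period).
- eyes.get_image(name): name is "scene" or "top"; returns (picture, depth): 400x640x3 uint8, red, green, blue; 400x640 float32, m along the optical axis (not along the pixel's ray), 0 where there is no reading.
- eyes.camera_params(name): a dict with "camera_matrix" (3x3 intrinsics, pixels), "pose" (4x4, takes a point from camera to world coordinates). Camera axes: x right, y down, z forward; pixel columns grow to the right and rows downward; lengths in m; the calibration is good to about 2 mm. A picture is of the moment at which its call begins. camera_params takes no time and is no camera call.
- job.close_job(): hands the job in, once; it reports no verdict.
The state is a dict: "time": time; "joint_positions": joint angles; "qd": joint speeds; "joint_torque": joint torques, N m; "position": TCP position; "tool_rot": TCP orientation; "ft_force": force on the tool from outside, world axes, zero at the start; "torque": the same for the moment, N m; "grip_width": opening from 0.0 (shut) to 1.0 (fully open).
Only numpy, scipy, OpenCV 4.12 (cv2) and the standard library are available. Lean on these libraries where they do the work, as an engineer would, in place of code of your own. Each camera call takes 0.05 s, during which the arm holds its last target. There are 200 camera calls.

## Working session

There is one attempt and no reset: what is moved stays moved. The work goes in short steps, Python scripts to look and compute and a shell command to move; the robot and the scene stay as the last step left them, time stands still between calls to the robot, and variables do not carry over. Pictures are saved under pics/ and viewed, about 12 in all and at most 16, crops included, and the job is handed in when it is done.

```bash
mkdir -p pics; cat > h.py <<'E'
import numpy as np, cv2
from scipy.spatial.transform import Rotation as R
from bench import get_state, eyes, job
def grab(n):
    im,d=eyes.get_image(n); p=eyes.camera_params(n)
    return im,d,np.array(p["camera_matrix"]),np.array(p["pose"])
def cloud(d,K,T):
    v,u=np.mgrid[0:d.shape[0],0:d.shape[1]]
    P=np.stack([(u-K[0,2])/K[0,0]*d,(v-K[1,2])/K[1,1]*d,d],-1)
    W=P@T[:3,:3].T+T[:3,3]; W[d==0]=np.nan; return W
def ray(u,v,K,T,z):
    r=T[:3,:3]@np.array([(u-K[0,2])/K[0,0],(v-K[1,2])/K[1,1],1]); s=(z-T[2,3])/r[2]; return T[:3,3]+s*r
def proj(P,K,T):
    c=T[:3,:3].T@(np.array(P)-T[:3,3]); return (K@c/c[2])[:2]
def save(im,n): cv2.imwrite("pics/"+n,im[...,::-1])
E
python3 - <<'E'
from h import *
for n in("top","scene"):
    im,d,K,T=grab(n); save(im,n+"0.png"); np.savez("pics/"+n+"0.npz",im=im,d=d,K=K,T=T); print(n,K.round(1).tolist(),T.round(3).tolist())
s=get_state();print(s)
E
```

```text
top [[385.7, 0.0, 322.0], [0.0, 385.7, 195.5], [0.0, 0.0, 1.0]] [[-0.061, -0.975, 0.216, 0.301], [-0.998, 0.059, -0.017, 0.029], [0.004, -0.216, -0.976, 1.188], [0.0, 0.0, 0.0, 1.0]]
scene [[399.4, 0.0, 316.7], [0.0, 399.4, 198.9], [0.0, 0.0, 1.0]] [[-0.106, 0.722, -0.683, 1.286], [0.994, 0.071, -0.079, 0.107], [-0.009, -0.688, -0.726, 0.937], [0.0, 0.0, 0.0, 1.0]]
{'time': 0.1, 'joint_positions': array([ 1.26609929,  0.32173429, -0.0701161 ,  1.45151309,  0.02259455,
        1.37077875, -0.05690039]), 'qd': array([-0.00127109, -0.00078088, -0.00102138, -0.00073607,  0.00016591,
        0.0001556 , -0.00035197]), 'joint_torque': array([ 1.33586636e-04, -4.92572343e+01, -4.05482277e-01, -3.13397777e+01,
       -6.40545948e-02,  3.95551510e-02,  7.54830421e-05]), 'position': array([ 0.20355389, -0.61681046,  0.22160062]), 'tool_rot': array([-3.10016145e+00, -4.98477207e-01,  5.26097386e-04]), 'ft_force': array([-0.5754091 ,  0.23469604,  0.72528829]), 'torque': array([-0.06492973, -0.01381846, -0.01818132]), 'grip_width': 1.0022959518039367}
```

View pics/top0.png

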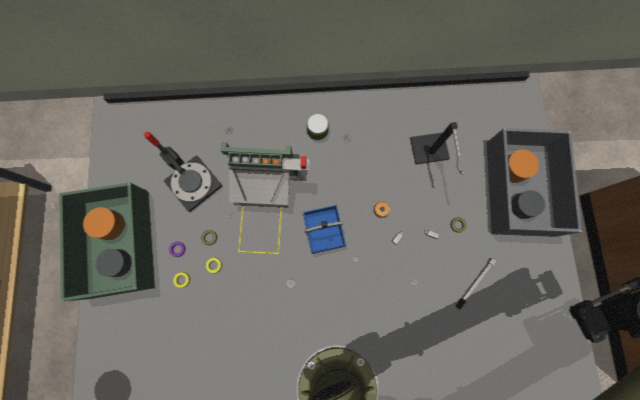

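View pics/scene0.png

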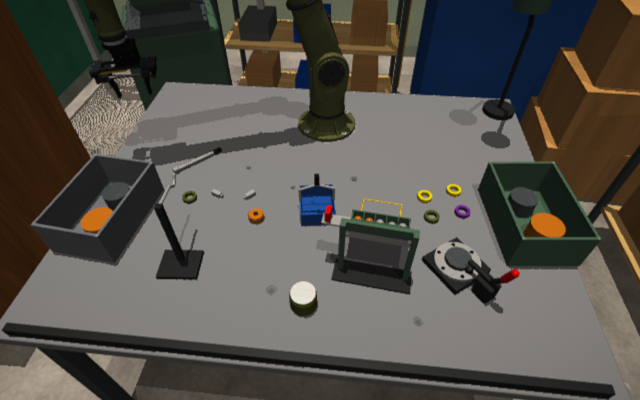

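Top view: the hopper is at (262,160) with its red gate handle at (303,162), the stand mark at (261,230) and the basket at (323,230). The hook post is at (430,148) with its arm tip near (461,172).

Candidates:
- **Worm gear:** orange ring (382,209). The orange discs in the bins, (101,223) and (523,164), are decoys.
- **Pins:** (398,237) and (432,234).
- **Olive rings:** (209,237) and (459,225). The purple ring (177,249) and the yellow rings (181,280) and (213,265) are decoys.

Three grey balls look to be in the wells.

```bash
cat > meas.py <<'E'
from h import *
D={}
for n in("top","scene"):
    z=np.load("pics/%s0.npz"%n); D[n]=(z['im'],z['d'],z['K'],z['T'],cloud(z['d'],z['K'],z['T']),cv2.cvtColor(z['im'],cv2.COLOR_RGB2HSV))
def rect(p): 
    (c,s,a)=cv2.minAreaRect((p*1000).astype(np.float32)); return np.round(c,1),np.round(s,1),round(a,1)
im,d,K,T,W,H=D["top"]; Z=W[...,2]
def win(u0,u1,v0,v1):
    m=np.zeros(Z.shape,bool); m[v0:v1,u0:u1]=1; return m
for n in D:
    W_=D[n][4]; z=W_[...,2]
    b=(W_[...,0]>.2)&(W_[...,0]<.9)&(abs(W_[...,1])<.6)
    print(n,"bench z med",np.nanmedian(z[b]))
    g=b&(z>.183)&(z<.196)&(W_[...,1]>0.05)&(W_[...,1]<.35); print(" hopper top",g.sum(),rect(W_[g][:,:2]))
    h=D[n][5]; red=((h[...,0]<8)|(h[...,0]>172))&(h[...,1]>150)&(h[...,2]>60)&b&(z>.15)&(z<.2)&(W_[...,1]<.25)
    print(" handle",red.sum(),rect(W_[red][:,:2]),np.nanmax(z[red]))
    bl=(h[...,0]>100)&(h[...,0]<130)&(h[...,1]>120)&b&(z>.042)&(z<.056); print(" basket rim",bl.sum(),rect(W_[bl][:,:2]))
    kn=b&(z>.135)&(z<.16)&(W_[...,1]>-.05)&(W_[...,1]<.1)&(W_[...,0]<.62); print(" knob top",kn.sum(),W_[kn][:,:2].mean(0) if kn.sum() else 0)
    y=(h[...,0]>22)&(h[...,0]<33)&(h[...,1]>100)&b&(z<.02); 
    nl,L,S,C=cv2.connectedComponentsWithStats(y.astype(np.uint8))
    for i in range(1,nl):
        if S[i,4]>15: print(" yellowish",C[i].round(),S[i,4],rect(W_[L==i][:,:2]))
    hk=b&(z>.16)&(z<.25)&(W_[...,1]<-.15)&(W_[...,0]>.4); print(" hook pts",hk.sum(), [ (p*1000).round().astype(int).tolist() for p in W_[hk][::12]])
    lo=b&(z>.006)&(z<.03); nl,L,S,C=cv2.connectedComponentsWithStats(lo.astype(np.uint8))
    for i in range(1,nl):
        if 20<S[i,4]<400: print(" low",C[i].round(),S[i,4],rect(W_[L==i][:,:2]),"z",np.nanpercentile(z[L==i],90).round(4), np.median(h[L==i],0))
E
python3 meas.py
python3 - <<'E'
from h import *
a=cv2.imread("pics/top0.png"); s=cv2.imread("pics/scene0.png")
A=cv2.resize(a[140:180,215:315],None,fx=6,fy=6,interpolation=cv2.INTER_CUBIC)
B=cv2.resize(a[115:255,375:475],None,fx=4,fy=4,interpolation=cv2.INTER_CUBIC)
C=cv2.resize(s[190:240,310:440],None,fx=4,fy=4,interpolation=cv2.INTER_CUBIC)
o=np.zeros((600,800,3),np.uint8); o[:240,:600]=A[:, :600]; 
o[250:450,:390]=C[:, :390]; B=B[:340]; o[250:590,400:800]=B
cv2.imwrite("pics/c1.png",o)
E
```

```text
top bench z med 0.0006874188245454826
 hopper top 714 (array([646.2, 166.8]), array([233.7,  60.7]), 83.5)
 handle 54 (array([619.5,  57.6]), array([10.6, 26.6]), 84.9) 0.19822889348533723
 basket rim 115 (array([453.1,  10.5]), array([122.5, 101.5]), 8.8)
 knob top 98 [0.56280118 0.05321314]
 yellowish [259. 239.] 163 (array([459.7, 208.3]), array([124.9, 126.4]), 83.6)
 yellowish [213. 265.] 134 (array([367.6, 347.7]), array([42.5, 41.8]), 87.4)
 yellowish [181. 280.] 144 (array([330.9, 444.1]), array([43.8, 44.4]), 65.2)
 hook pts 285 [[691, -344, 231], [686, -341, 230], [682, -348, 233], [679, -353, 231], [691, -338, 192], [688, -338, 190], [687, -339, 186], [687, -339, 179], [690, -338, 165], [665, -348, 226], [661, -344, 228], [661, -347, 220], [656, -349, 226], [675, -339, 163], [645, -351, 225], [636, -348, 221], [626, -348, 217], [615, -352, 224], [607, -352, 214], [598, -352, 209], [588, -353, 203], [581, -357, 198], [572, -360, 201], [560, -354, 204]]
 low [317. 136.] 49 (array([758.6,  12.9]), array([64.9, 25.1]), 87.4) z 0.0282 [33. 67. 41.]
 low [492. 191.] 343 (array([
[... 3406 characters left out ...]
[141. 182. 134.]
 low [255. 215.] 196 (array([ 507.2, -172.7]), array([47.5, 46.8]), 7.7) z 0.0264 [ 14.  222.  170.5]
 low [431. 216.] 134 (array([451.6, 362.1]), array([45. , 46.7]), 58.2) z 0.0179 [ 33.  155.5  81.5]
 low [311. 221.] 101 (array([514.9,  -4.8]), array([67.2, 22.5]), 82.6) z 0.0272 [109. 201.  58.]
 low [456. 240.] 46 (array([545.8, 423.6]), array([48.5, 18.2]), 86.5) z 0.0246 [23.   8.5 62. ]
 low [485. 267.] 69 (array([627.1, 484.1]), array([37.5, 23.3]), 42.7) z 0.024 [45.  8. 38.]
 low [481. 295.] 135 (array([717.3, 466.9]), array([59.7, 29.1]), 72.1) z 0.0284 [75. 21. 11.]
 low [303. 310.] 122 (array([800.3,   8.5]), array([70.5, 31.2]), 89.4) z 0.0281 [ 33. 167.  30.]
```

View pics/c1.png

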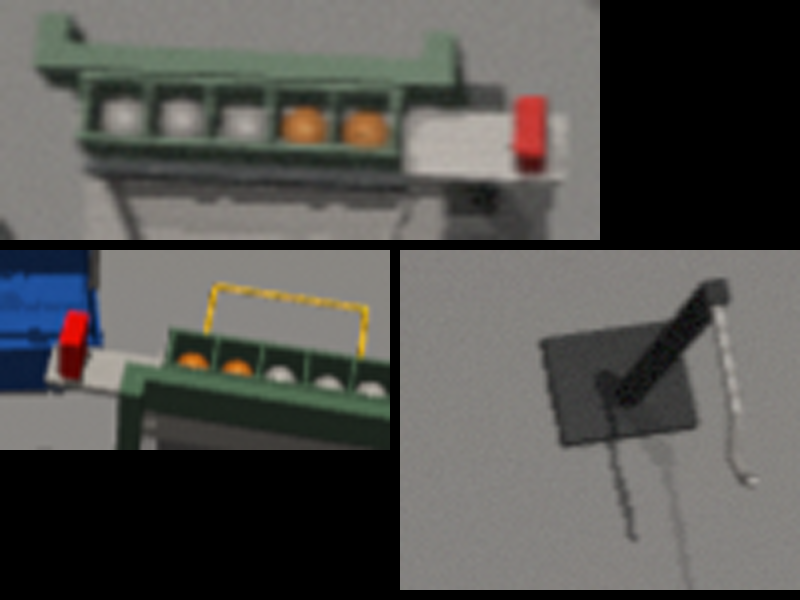

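The crop shows three steel and two bronze balls in the wells, the red handle at the gate's end, and the hook arm pointing to the robot. I'll refine the knob, hopper and mark positions.

```bash
cat > m2.py <<'E'
from meas import *
print("=====")
for n in D:
    im,d,K,T,W_,h=D[n]; z=W_[...,2]
    k=(np.hypot(W_[...,0]-.453,W_[...,1]-.0105)<.03)&(z>.12)&(z<.165); p=W_[k]
    print(n,"knob",k.sum(),p.mean(0).round(4),p.min(0).round(3),p.max(0).round(3)); t=k&(z>.143); print("  top",t.sum(),W_[t].mean(0).round(4))
    o=(h[...,0]<22)&(h[...,0]>8)&(h[...,1]>130)&(z>.15)&(z<.19)&(W_[...,1]>.05)&(W_[...,1]<.3)
    nl,L,S,C=cv2.connectedComponentsWithStats(o.astype(np.uint8))
    for i in range(1,nl):
        if S[i,4]>8: print("  bronze",C[i].round(1),S[i,4],W_[L==i].mean(0).round(4), ray(*C[i],K,T,.175).round(4))
# mark, top lines in hopper axes
im,d,K,T,W_,h=D["top"]
y=(h[...,0]>20)&(h[...,0]<34)&(h[...,1]>90); y[:200]=0;y[258:]=0;y[:,:233]=0;y[:,288:]=0
v,u=np.nonzero(y); P=np.array([ray(a,b,K,T,0)[:2] for a,b in zip(u,v)])
a=np.radians(-6.3); Q=P@np.array([[np.cos(a),-np.sin(a)],[np.sin(a),np.cos(a)]])
print("mark in hopper-rot axes min/max",Q.min(0),Q.max(0))
for q in np.histogram(Q[:,0],20),np.histogram(Q[:,1],20): print(q[0],q[1].round(3))
# lip: chute floor points
c=(W_[...,2]>.05)&(W_[...,2]<.12)&(W_[...,1]>.1)&(W_[...,1]<.3)&(W_[...,0]>.48)&(W_[...,0]<.62)
C=W_[c]; Q=C[:,:2]@np.array([[np.cos(a),-np.sin(a)],[np.sin(a),np.cos(a)]]); print("chute",Q.min(0),Q.max(0)); i=Q[:,0]<Q[:,0].min()+.01; print(Q[i].mean(0),C[i][:,2].min())
E
python3 m2.py | sed '1,/=====/d'
```

```text
top knob 34 [0.4523 0.0117 0.1464] [0.446 0.005 0.125] [0.46  0.019 0.154]
  top 28 [0.4532 0.0116 0.1494]
  bronze [265.1 160.6] 34 [0.6313 0.1611 0.1777] [0.6322 0.1614 0.175 ]
  bronze [275.3 161. ] 32 [0.6288 0.1334 0.177 ] [0.6294 0.1337 0.175 ]
scene knob 56 [0.4559 0.0094 0.1413] [0.444 0.003 0.122] [0.462 0.016 0.156]
  top 28 [0.4545 0.0094 0.1509]
  bronze [357.9 216.7] 20 [0.6243 0.1333 0.1798] [0.6201 0.1335 0.175 ]
  bronze [368.9 218.5] 21 [0.6278 0.1607 0.1801] [0.6233 0.161  0.175 ]
mark in hopper-rot axes min/max [0.37043865 0.19464077] [0.51277126 0.32000944]
[72  7  7  4  8 12  7  4  6  7  8  6 10  5  6  7  8  7  3  2] [0.37  0.378 0.385 0.392 0.399 0.406 0.413 0.42  0.427 0.434 0.442 0.449
 0.456 0.463 0.47  0.477 0.484 0.491 0.499 0.506 0.513]
[68  4  4  4  4  4  5  2  3  2  2  4  4  4  4  4  4  3  3 64] [0.195 0.201 0.207 0.213 0.22  0.226 0.232 0.239 0.245 0.251 0.257 0.264
 0.27  0.276 0.282 0.289 0.295 0.301 0.307 0.314 0.32 ]
chute [0.5105978  0.17123698] [0.60472824 0.34468975]
[0.51571516 0.25833364] 0.0658710985526878
```

```bash
cat > go.py <<'E'
# usage: go.py yaw x y z [x y z ...] : per-leg tool-axis totals (units of 40mm) after turning to yaw
import sys; from h import *
s=get_state(); M=R.from_rotvec(s['tool_rot']).as_matrix(); yaw=np.degrees(np.arctan2(M[1,0],M[0,0]))
a=[float(v) for v in sys.argv[1:]]; t=a[0]
print("t %.1f pos"%s['time'],s['position'].round(4),"yaw %.1f tilt %.2f F"%(yaw,np.degrees(np.arccos(-M[2,2]))),s['ft_force'].round(1),"grip mm %.1f"%(s['grip_width']*87))
turn=-((t-yaw+90)%180-90)/5; print("turn units %.2f"%turn)
f=np.radians(yaw-turn*5); p=s['position']
for q in np.array(a[1:]).reshape(-1,3):
    e=(q-p)/.04; v=np.array([e@[np.cos(f),np.sin(f),0],e@[np.sin(f),-np.cos(f),0],-e[2]]); n=int(np.ceil(abs(v).max())) or 1
    print("leg",q,"total",v.round(2),"rows",n,"each",(v/n).round(3)); p=q
E
python3 go.py 8.3 .40 -.25 .24  .4535 .0105 .24 .4535 .0105 .118
```

```text
t 0.1 pos [ 0.2036 -0.6168  0.2216] yaw 18.3 tilt 0.09 F [-0.6  0.2  0.7] grip mm 87.2
turn units 1.99
leg [ 0.4  -0.25  0.24] total [ 6.18 -8.37 -0.46] rows 9 each [ 0.687 -0.929 -0.051]
leg [0.4535 0.0105 0.24  ] total [ 2.26 -6.25 -0.  ] rows 7 each [ 0.323 -0.893 -0.   ]
leg [0.4535 0.0105 0.118 ] total [0.   0.   3.05] rows 4 each [0.    0.    0.762]
```

```bash
python3 -m jog '[[[1,0,0,0,1],[1,0,0,0,1],[1,0.69,-0.93,-0.05,0],[1,0.69,-0.93,-0.05,0],[1,0.69,-0.93,-0.05,0],[1,0.69,-0.93,-0.05,0],[1,0.69,-0.93,-0.05,0],[1,0.69,-0.93,-0.05,0],[1,0.69,-0.93,-0.05,0],[1,0.69,-0.93,-0.05,0]]]' 30
python3 -m jog '[[[1,0.69,-0.93,-0.05,0],[0.6,0.32,-0.89,0,0],[0.6,0.32,-0.89,0,0],[0.6,0.32,-0.89,0,0],[0.6,0.32,-0.89,0,0],[0.6,0.32,-0.89,0,0],[0.6,0.32,-0.89,0,0],[0.6,0.32,-0.89,0,0],[0.6,0,0,0,0],[0.6,0,0,0,0]]]'
python3 go.py 8.3 .4535 .0105 .118
```

```text
time: 1.35
position: [0.3798, -0.2895, 0.2383]
tool_rot: [-3.133, -0.226, 0.001]
ft_force: [1.4, -1.1, 0.2]
grip_width: 0.997
time: 2.6
position: [0.4539, 0.0086, 0.2402]
tool_rot: [3.133, 0.226, -0.001]
ft_force: [-0.3, 0.2, 0.5]
grip_width: 0.6
t 2.6 pos [0.4539 0.0086 0.2402] yaw 8.2 tilt 0.06 F [-0.3  0.2  0.5] grip mm 52.2
turn units -0.01
leg [0.4535 0.0105 0.118 ] total [-0.   -0.05  3.06] rows 4 each [-0.001 -0.012  0.764]
```

```bash
python3 -m jog '[[[0.6,0,-0.05,0.77,0],[0.6,0,0,0.77,0],[0.6,0,0,0.77,0],[0.6,0,0,0.75,0],[0.6,0,0,0,0],[0,0,0,0,0],[0,0,0,0,0],[0,0,0,0,0],[0,0,0,0,0],[0,0,0,0,0]]]' 40
python3 -m jog '[[[0,0,0,-0.2,0],[0,0,0,-0.2,0],[0,0,0,0,0]]]'
python3 go.py -6.3 .4 .1 .135 .462 .2075 .135
```

```text
time: 3.85
position: [0.454, 0.011, 0.1182]
tool_rot: [3.133, 0.226, 0.0]
ft_force: [0.4, -1.5, 2.0]
grip_width: 0.157
time: 4.22
position: [0.4545, 0.0112, 0.1349]
tool_rot: [3.133, 0.226, 0.002]
ft_force: [-0.1, 0.8, -3.1]
grip_width: 0.158
t 4.2 pos [0.4545 0.0112 0.1349] yaw 8.3 tilt 0.09 F [-0.1  0.8 -3.1] grip mm 13.7
turn units 2.91
leg [0.4   0.1   0.135] total [-1.6  -2.06 -0.  ] rows 3 each [-0.533 -0.685 -0.001]
leg [0.462  0.2075 0.135 ] total [ 1.25 -2.84 -0.  ] rows 3 each [ 0.415 -0.947 -0.   ]
```

```bash
python3 -m jog '[[[0,-0.28,-0.5,0,1],[0,-0.28,-0.5,0,1],[0,-0.28,-0.6,0,0.91],[0,0,-0.5,0,0],[0.0,0.1,-0.6,0,0],[0,0.15,-0.7,0,0],[0,0.2,-0.7,0,0],[0,0.12,-0.7,0,0],[0,0,0,0,0],[0,0,0,0,0]]]'
python3 go.py -6.3 .465 .2075 .118
```

```text
time: 5.48
position: [0.4535, 0.197, 0.1337]
tool_rot: [3.136, -0.172, -0.002]
ft_force: [0.4, 0.1, -2.3]
grip_width: 0.159
t 5.5 pos [0.4535 0.197  0.1337] yaw -6.3 tilt 0.09 F [ 0.4  0.1 -2.3] grip mm 13.8
turn units 0.00
leg [0.465  0.2075 0.118 ] total [ 0.26 -0.29  0.39] rows 1 each [ 0.258 -0.293  0.393]
```

```bash
python3 -m jog '[[[0,0.13,-0.15,0,0],[0,0.13,-0.14,0,0],[0,0,0,0.2,0],[0,0,0,0.17,0],[0,0,0,0,0],[0.6,0,0,0,0],[0.6,0,0,0,0],[0.6,0,0,-0.5,0],[0.6,0,0,-1,0],[0.6,0,0,-1,0]]]'
python3 -m jog '[[[0.6,-0.5,1,-0.5,0],[0.6,-0.5,1,0,0],[0.6,0,1,0,0],[0.6,0,1,0,0],[0.6,0,0,0,0]]]'
python3 - <<'E'
from h import *
for n in("top","scene"):
    im,d,K,T=grab(n); W=cloud(d,K,T); h=cv2.cvtColor(im,cv2.COLOR_RGB2HSV); z=W[...,2]
    bl=(h[...,0]>100)&(h[...,0]<130)&(h[...,1]>120)&(z>.042)&(z<.056)&(W[...,0]<.6)&(abs(W[...,1]-.2)<.15)
    print(n,cv2.minAreaRect((W[bl][:,:2]*1000).astype(np.float32)))
    red=((h[...,0]<8)|(h[...,0]>172))&(h[...,1]>150)&(z>.15)&(z<.2)&(abs(W[...,1]-.1)<.15)
    print(cv2.minAreaRect((W[red][:,:2]*1000).astype(np.float32)))
    save(im,n+"1.png")
E
python3 go.py -6.3 .621 .0575 .25 .621 .0575 .161
```

```text
time: 6.72
position: [0.4656, 0.2086, 0.222]
tool_rot: [-3.137, 0.171, -0.002]
ft_force: [0.6, 0.2, 0.1]
grip_width: 0.577
time: 7.35
position: [0.4083, 0.051, 0.2408]
tool_rot: [3.135, -0.18, 0.004]
ft_force: [0.6, -0.3, 0.3]
grip_width: 0.597
top ((464.1142578125, 209.14639282226562), (99.67247009277344, 123.51065826416016), 84.27972412109375)
((619.5200805664062, 57.23877716064453), (10.922782897949219, 26.146663665771484), 87.3204574584961)
scene ((445.9869079589844, 208.18777465820312), (102.22539520263672, 87.5567398071289), 83.93167877197266)
((619.7843627929688, 57.55665969848633), (13.822644233703613, 30.182205200195312), 84.8334732055664)
t 7.5 pos [0.4086 0.0542 0.2405] yaw -6.3 tilt 0.12 F [-0.1  0.9 -0.3] grip mm 52.0
turn units 0.01
leg [0.621  0.0575 0.25  ] total [ 5.27 -0.66 -0.24] rows 6 each [ 0.878 -0.111 -0.039]
leg [0.621  0.0575 0.161 ] total [0.   0.   2.22] rows 3 each [0.    0.    0.742]
```

View pics/top1.png

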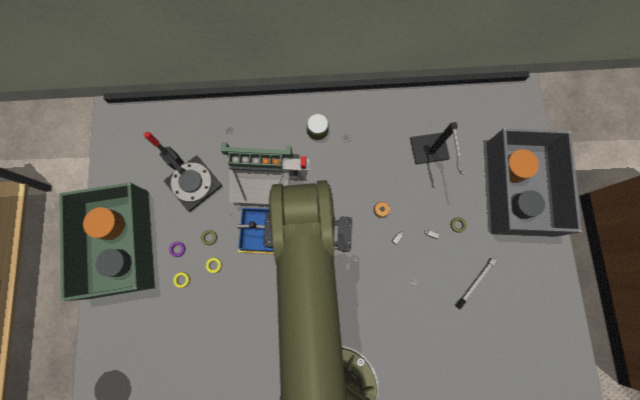

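```bash
python3 -m jog '[[[0.6,0.87,-0.1,-0.04,0],[0.6,0.87,-0.1,-0.04,0],[0.6,0.87,-0.1,-0.04,0],[0.6,0.87,-0.1,-0.04,0],[0.6,0.87,-0.1,-0.04,0],[0.6,0.87,-0.14,-0.04,0],[0.6,0,0,0,0],[0.6,0,0,0,0]]]'
python3 go.py -6.3 .620 .0575 .166
```

```text
time: 8.45
position: [0.618, 0.0578, 0.2492]
tool_rot: [-3.136, 0.169, 0.001]
ft_force: [-0.6, -0.1, -0.6]
grip_width: 0.602
t 8.4 pos [0.618  0.0578 0.2492] yaw -6.2 tilt 0.08 F [-0.6 -0.1 -0.6] grip mm 52.4
turn units 0.03
leg [0.62   0.0575 0.166 ] total [0.05 0.   2.08] rows 3 each [0.017 0.001 0.693]
```

```bash
python3 -m jog '[[[0.6,0.05,0,0.69,0],[0.6,0,0,0.69,0],[0.6,0,0,0.69,0],[0.6,0,0,0,0],[0,0,0,0,0],[0,0,0,0,0],[0,0,0,0,0],[0,0,0,0,0]]]' 20
python3 go.py -6.3
python3 -m jog '[[[0,0,-0.05,0,0],[0,0,-0.05,0,0],[0,0,0,0,0]]]'
python3 go.py -6.3
python3 -m jog '[[[0,0,-0.05,0,0],[0,0,-0.05,0,0],[0,0,-0.05,0,0],[0,0,0,0,0]]]'
python3 go.py -6.3
```

```text
time: 9.45
position: [0.6207, 0.0559, 0.1666]
tool_rot: [3.137, -0.172, 0.001]
ft_force: [0.2, 0.1, 0.4]
grip_width: 0.229
t 9.4 pos [0.6207 0.0559 0.1666] yaw -6.3 tilt 0.04 F [0.2 0.1 0.4] grip mm 19.9
turn units 0.00
time: 9.82
position: [0.6211, 0.0592, 0.1664]
tool_rot: [3.136, -0.173, 0.0]
ft_force: [-1.3, -3.0, 4.2]
grip_width: 0.158
t 9.8 pos [0.6211 0.0592 0.1664] yaw -6.3 tilt 0.07 F [-1.3 -3.   4.2] grip mm 13.7
turn units -0.00
time: 10.32
position: [0.6211, 0.0592, 0.1664]
tool_rot: [3.127, -0.179, -0.003]
ft_force: [-4.9, -12.9, 8.2]
grip_width: 0.161
t 10.3 pos [0.6211 0.0592 0.1664] yaw -6.6 tilt 0.54 F [ -4.9 -12.9   8.2] grip mm 14.0
turn units -0.05
```

```bash
python3 -m jog '[[[0,0,0.3,0,0],[0,0,0.3,0,0],[0,0,0.3,0,0],[0,0,0.3,0,0],[0,0,0.3,0,0],[0,0,0.3,0,0],[0,0,0.2,0,0],[0,0,0,0,0],[0,0,0,0,0]]]'
python3 go.py -6.3 .6111 -.0313 .1664
```

```text
time: 11.45
position: [0.6128, -0.0162, 0.1663]
tool_rot: [3.133, -0.175, -0.0]
ft_force: [1.2, -2.8, 5.2]
grip_width: 0.156
t 11.4 pos [ 0.6128 -0.0162  0.1663] yaw -6.4 tilt 0.20 F [ 1.2 -2.8  5.2] grip mm 13.6
turn units -0.02
leg [ 0.6111 -0.0313  0.1664] total [-0.    0.38 -0.  ] rows 1 each [-0.002  0.379 -0.002]
```

```bash
python3 -m jog '[[[0,0,0.15,0,0],[0,0,0.15,0,0],[0,0,0.08,0,0],[0,0,0,0,0],[0,0,0,0,0],[0,0,0,0,0],[0,0,0,0,0],[0,0,0,0,0],[0,0,0,0,0]]]'
cat > look.py <<'E'
import sys; from h import *
n,u0,u1,v0,v1,f=sys.argv[1],*map(int,sys.argv[2:7]); im,d,K,T=grab(n)
save(cv2.resize(im[v0:v1,u0:u1],None,fx=f,fy=f,interpolation=cv2.INTER_CUBIC),sys.argv[7])
E
python3 go.py -6.3
python3 look.py scene 280 440 160 260 5 s2.png
```

```text
time: 12.58
position: [0.6114, -0.0292, 0.1663]
tool_rot: [3.136, -0.173, 0.001]
ft_force: [2.2, 0.9, 5.7]
grip_width: 0.158
t 12.6 pos [ 0.6114 -0.0292  0.1663] yaw -6.3 tilt 0.05 F [2.2 0.9 5.7] grip mm 13.7
turn units 0.00
```

View pics/s2.png

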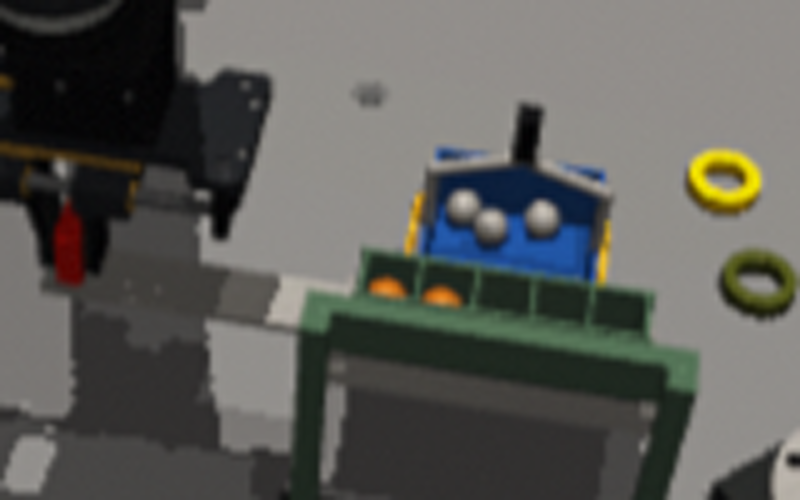

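The crop shows three steel balls in the basket (around (500,215)) and both bronze balls still in their wells (386,290),(441,298). Next I shut the gate.

```bash
python3 -m jog '[[[0,0,-0.4,0,0],[0,0,-0.4,0,0],[0,0,-0.4,0,0],[0,0,-0.4,0,0],[0,0,-0.3,0,0],[0,0,-0.3,0,0],[0,0,-0.1,0,0],[0,0,-0.05,0,0],[0,0,0,0,0],[0,0,0,0,0]]]'
python3 go.py -6.3 .6211 .0592 .1664
```

```text
time: 13.88
position: [0.6211, 0.0591, 0.1663]
tool_rot: [3.129, -0.178, -0.003]
ft_force: [-0.8, -7.2, 9.4]
grip_width: 0.157
t 13.9 pos [0.6211 0.0591 0.1663] yaw -6.5 tilt 0.45 F [-0.8 -7.2  9.4] grip mm 13.7
turn units -0.04
leg [0.6211 0.0592 0.1664] total [ 0. -0. -0.] rows 1 each [ 0.    -0.003 -0.002]
```

```bash
python3 -m jog '[[[0.3,0,0,0,0],[0.5,0,0,0,0],[0.5,0,0,0,0],[0.5,0,0,-0.6,0],[1,0,0,-1,0],[1,0,0,-1,0],[1,-1,0,0,0],[1,-1,0,0,0],[1,-1,0,0,0],[1,0,0,0,0]]]'
cat > parts.py <<'E'
from h import *
res=[]
for n in("top","scene"):
    im,d,K,T=grab(n); W=cloud(d,K,T); h=cv2.cvtColor(im,cv2.COLOR_RGB2HSV); z=W[...,2]; x,y=W[...,0],W[...,1]
    red=((h[...,0]<8)|(h[...,0]>172))&(h[...,1]>150)&(z>.15)&(z<.2)&(abs(y-.05)<.1); print(n,"handle",(W[red][:,:2].mean(0)*1000).round(1) if red.any() else None)
    lo=(z>.006)&(z<.032)&(x>.2)&(x<.8)&(abs(y)<.5)
    nl,L,S,C=cv2.connectedComponentsWithStats(lo.astype(np.uint8))
    for i in range(1,nl):
        if 40<S[i,4]<260:
            m=L==i; c,s,a=cv2.minAreaRect((W[m][:,:2]*1000).astype(np.float32)); hm=np.median(h[m],0)
            if s[0]<s[1]: a+=90
            if max(s)<65: print(" ",C[i].round(),S[i,4],"c",np.round(c,1),"s",np.round(s,1),"long axis %.0f"%a,"hsv",hm)
E
python3 parts.py
```

```text
time: 15.12
position: [0.4999, 0.0788, 0.2701]
tool_rot: [3.134, -0.169, -0.0]
ft_force: [-0.7, 0.3, -0.9]
grip_width: 0.984
top handle None
  [317. 137.] 57 c [757.2  10.2] s [20.8 61.5] long axis 93 hsv [33. 72. 41.]
  [381. 209.] 195 c [ 505.7 -169.9] s [46.5 47.4] long axis 148 hsv [ 16. 141. 193.]
  [458. 224.] 123 c [ 444.3 -402.4] s [44.4 43.1] long axis 42 hsv [ 32.  91. 107.]
  [208. 237.] 121 c [452.1 364.2] s [43.2 44.4] long axis 142 hsv [ 32.  89. 116.]
  [431. 234.] 76 c [ 422.4 -316. ] s [42.1 16.7] long axis 67 hsv [ 16.   15.5 166.5]
  [397. 238.] 70 c [ 416.1 -212.5] s [16.9 40.4] long axis 138 hsv [ 15.   15.  182.5]
  [264. 244.] 90 c [424.3 193.3] s [54.4 24.7] long axis 52 hsv [ 19.5  16.  133.5]
  [176. 249.] 128 c [422.1 459.3] s [43.6 42.2] long axis 3 hsv [142. 127. 143.]
  [251. 245.] 43 c [419.8 234.7] s [18.7 23.9] long axis 92 hsv [ 20.  17. 138.]
  [213. 265.] 128 c [367.5 348.6] s [45.1 41.5] long axis 87 hsv [ 30. 155. 194.]
  [181. 279.] 135 c [330.9 444.4] s [44.4 44.2] long axis 90 hsv [ 29. 158. 193.]
scene handle [626.   59.3]
  [453. 189.] 119 c [331.4 442.6] s [43.2 42.9] long axis 38 hsv [ 27. 255. 197.]
  [217. 192.] 69 c [ 418.  -325.4] s [57.9 16.8] long axis 70 hsv [ 18.  20. 144.]
  [249. 194.] 74 c [ 415.1 -213.6] s [16.8 43.6] long axis 139 hsv [ 17.   20.  149.5]
  [424. 195.] 125 c [368.  346.8] s [45.1 45.6] long axis 174 hsv [ 27. 255. 200.]
  [462. 211.] 131 c [419.9 456.5] s [48.9 46.4] long axis 30 hsv [141. 181. 136.]
  [256. 215.] 202 c [ 499.4 -170.3] s [50.5 60.8] long axis 167 hsv [ 14.  221.5 173. ]
  [431. 216.] 135 c [449.7 361.1] s [50.2 43.8] long axis 14 hsv [ 33. 156.  83.]
  [456. 240.] 47 c [554.2 418. ] s [27.  34.1] long axis 125 hsv [23. 10. 64.]
  [485. 267.] 69 c [626.6 484.1] s [36.7 22.4] long axis 37 hsv [45.  7. 39.]
  [481. 294.] 143 c [717.2 466.9] s [59.  29.2] long axis 72 hsv [90. 21. 11.]
```

```bash
python3 go.py -6.3 .5055 -.170 .12 .5055 -.170 .004
```

```text
t 15.2 pos [0.5023 0.0777 0.2702] yaw -6.3 tilt 0.08 F [-0.2  0.2  0.7] grip mm 86.8
turn units 0.00
leg [ 0.5055 -0.17    0.12  ] total [0.76 6.15 3.76] rows 7 each [0.108 0.878 0.537]
leg [ 0.5055 -0.17    0.004 ] total [0.  0.  2.9] rows 3 each [0.    0.    0.967]
```

```bash
python3 -m jog '[[[1,0.11,0.88,0.3,0],[1,0.11,0.88,0.5,0],[1,0.11,0.88,0.6,0],[1,0.11,0.88,0.6,0],[1,0.11,0.88,0.6,0],[1,0.11,0.88,0.6,0],[1,0.11,0.88,0.56,0],[1,0,0,0,0],[1,0,0,0,0]]]'
python3 go.py -6.3 .5055 -.170 .004
```

```text
time: 16.35
position: [0.5066, -0.1699, 0.1193]
tool_rot: [-3.135, 0.172, 0.0]
ft_force: [-0.9, 0.7, 0.0]
grip_width: 1.0
t 16.4 pos [ 0.5066 -0.1699  0.1193] yaw -6.3 tilt 0.10 F [-0.9  0.7  0. ] grip mm 87.0
turn units 0.01
leg [ 0.5055 -0.17    0.004 ] total [-0.03  0.01  2.88] rows 3 each [-0.009  0.002  0.961]
```

```bash
python3 -m jog '[[[1,-0.03,0,0.9,0],[1,0,0,0.9,0],[1,0,0,0.7,0],[1,0,0,0.36,0],[1,0,0,0,0],[0,0,0,0,0],[0,0,0,0,0],[0,0,0,0,0],[0,0,0,0,0]]]' 40
python3 go.py -6.3
python3 -m jog '[[[0,0,0,-0.8,0],[0,0,0,-1,0],[0,0,0,-1,0],[0,0,0,-1,0],[0,0,0,-1,0],[0,0,0,0,0],[0,0,0,0,0]]]'
python3 go.py -6.3 .494 .206 .195 .494 .206 .092
```

```text
time: 17.48
position: [0.5048, -0.1706, 0.0057]
tool_rot: [3.136, -0.172, 0.001]
ft_force: [0.0, -0.5, 0.4]
grip_width: 0.632
t 17.5 pos [ 0.5048 -0.1706  0.0057] yaw -6.3 tilt 0.04 F [ 0.  -0.5  0.4] grip mm 55.0
turn units 0.00
time: 18.35
position: [0.5042, -0.1703, 0.1968]
tool_rot: [3.137, -0.172, -0.001]
ft_force: [-0.3, -0.1, -0.4]
grip_width: 0.007
t 18.4 pos [ 0.5042 -0.1703  0.1968] yaw -6.3 tilt 0.05 F [-0.3 -0.1 -0.4] grip mm 0.6
turn units 0.00
leg [0.494 0.206 0.195] total [-1.29 -9.32  0.05] rows 10 each [-0.129 -0.932  0.005]
leg [0.494 0.206 0.092] total [0.   0.   2.58] rows 3 each [0.    0.    0.858]
```

The fingers were still closing when I lifted, so the grasp missed. I'll recheck and retry with more closing time.

```bash
python3 -m jog '[[[1,-1,0,0,0],[1,0,0,0,0],[1,0,0,0,0],[1,0,0,0,0],[1,0,0,0,0],[1,0,0,0,0]]]'; python3 parts.py | grep -v "hsv \[[0-9. ]* 1[0-9]\."; python3 go.py -6.3
```

```text
time: 19.1
position: [0.4652, -0.1659, 0.1972]
tool_rot: [-3.137, 0.172, 0.0]
ft_force: [-0.4, 0.8, 0.2]
grip_width: 0.603
top handle [618.6  58.7]
  [317. 136.] 59 c [758.7  13.2] s [64.9 23.7] long axis 86 hsv [30. 70. 45.]
  [443. 147.] 62 c [ 699.8 -386.7] s [29.5 34.4] long axis 178 hsv [40.   8.  63.5]
  [460. 225.] 82 c [ 445.4 -408.2] s [32.3 43.9] long axis 175 hsv [ 32.   91.  111.5]
  [208. 237.] 121 c [452.5 363.1] s [43.3 43. ] long axis 89 hsv [ 32.  89. 119.]
  [176. 249.] 124 c [422.1 459.9] s [43.5 42.3] long axis 87 hsv [142. 128. 148.]
  [213. 265.] 126 c [367.6 349.5] s [45.8 41.5] long axis 86 hsv [ 30. 155. 202.]
  [181. 280.] 134 c [330.7 444.9] s [44.5 43.7] long axis 56 hsv [ 29. 158. 200.]
scene handle [626.4  59.4]
  [453. 189.] 116 c [324.8 442.9] s [43.8 57.4] long axis 167 hsv [ 27.  255.  202.5]
  [189. 196.] 127 c [ 440.6 -403.5] s [45.3 56.1] long axis 154 hsv [ 32. 150.  85.]
  [424. 195.] 123 c [361.1 346.8] s [43.4 58.5] long axis 179 hsv [ 27. 255. 204.]
  [462. 211.] 138 c [421.7 458. ] s [46.6 47.7] long axis 141 hsv [141. 181. 137.]
  [431. 216.] 133 c [446.9 363.9] s [44.8 56.3] long axis 152 hsv [ 33. 156.  86.]
  [485. 266.] 69 c [625.8 484.7] s [37.8 22.1] long axis 26 hsv [45.  8. 41.]
t 19.2 pos [ 0.4651 -0.1659  0.1973] yaw -6.3 tilt 0.01 F [0.2 0.3 0. ] grip mm 60.3
turn units 0.01
```

```bash
python3 -m jog '[[[1,0,-1,0,0],[1,0,-1,0,0],[1,0,-1,0,0],[1,0,-1,0,0],[1,0,0,0,0]]]'; python3 parts.py | grep -E "top|scene|hsv \[ ?1[3-7]"; python3 go.py -6.3
```

```text
time: 19.82
position: [0.4827, -0.0031, 0.1977]
tool_rot: [-3.137, 0.162, -0.001]
ft_force: [-0.2, 0.3, 0.3]
grip_width: 0.996
top handle [618.8  59.9]
  [381. 209.] 195 c [ 507.3 -170.2] s [46.5 47.7] long axis 113 hsv [ 15. 141. 193.]
  [431. 234.] 75 c [ 422.1 -315.5] s [41.3 16.7] long axis 67 hsv [ 16.  16. 168.]
  [397. 237.] 70 c [ 416.7 -212.2] s [15.5 40.1] long axis 138 hsv [ 15.5  15.  184.5]
  [176. 249.] 125 c [422.6 459.9] s [43.9 43.9] long axis 6 hsv [142. 127. 144.]
scene handle [625.4  59.1]
  [216. 192.] 74 c [ 416.6 -326.7] s [59.1 23.6] long axis 53 hsv [ 17.  20. 143.]
  [249. 193.] 77 c [ 410.8 -217.2] s [37.  42.5] long axis 114 hsv [ 17.  21. 149.]
  [462. 211.] 131 c [415. 455.] s [59.1 43.6] long axis 10 hsv [141. 182. 137.]
  [256. 215.] 202 c [ 504.8 -173.2] s [55. 48.] long axis 21 hsv [ 14.  221.5 172. ]
t 19.9 pos [ 0.4824 -0.0072  0.1973] yaw -6.2 tilt 0.04 F [-0.3 -0.4 -0.6] grip mm 87.0
turn units 0.01
```

Unmoved. Retry.

```bash
python3 go.py -6.3 .506 -.170 .08
python3 -m jog '[[[1,0.25,1,0.4,0],[1,0.25,1,0.5,0],[1,0.25,1,0.7,0],[1,0.25,0.98,0.7,0],[1,0,0,0.6,0],[1,0,0,0,0]]]'
python3 go.py -6.3 .506 -.170 .005
```

```text
t 19.9 pos [ 0.4824 -0.0072  0.1973] yaw -6.2 tilt 0.04 F [-0.3 -0.4 -0.6] grip mm 87.0
turn units 0.01
leg [ 0.506 -0.17   0.08 ] total [1.03 3.98 2.93] rows 4 each [0.258 0.995 0.733]
time: 20.68
position: [0.5025, -0.1709, 0.0792]
tool_rot: [-3.135, 0.177, 0.007]
ft_force: [-0.5, 0.6, 0.3]
grip_width: 1.002
t 20.7 pos [ 0.5025 -0.1709  0.0792] yaw -6.5 tilt 0.28 F [-0.5  0.6  0.3] grip mm 87.1
turn units -0.03
leg [ 0.506 -0.17   0.005] total [ 0.09 -0.03  1.85] rows 2 each [ 0.043 -0.016  0.927]
```

```bash
python3 -m jog '[[[1,0.07,-0.02,0.9,0],[1,0,0,0.7,0],[1,0,0,0.27,0],[0,0,0,0,0],[0,0,0,0,0],[0,0,0,0,0],[0,0,0,0,0],[0,0,0,0,0],[0,0,0,0,0],[0,0,0,0,0]]]' 40
python3 go.py -6.3
python3 -m jog '[[[0,0,0,-0.8,0],[0,0,0,-1,0],[0,0,0,-1,0],[0,0,0,-1,0],[0,0,0,-1,0],[0,0,0,0,0],[0,0,0,0,0]]]'
python3 go.py -6.3 .494 .206 .195 .494 .206 .092
```

```text
time: 21.92
position: [0.5079, -0.1699, 0.007]
tool_rot: [3.136, -0.173, 0.001]
ft_force: [-1.1, -2.6, 4.0]
grip_width: 0.493
t 21.9 pos [ 0.5079 -0.1699  0.007 ] yaw -6.3 tilt 0.08 F [-1.1 -2.6  4. ] grip mm 42.9
turn units 0.00
time: 22.8
position: [0.5067, -0.1685, 0.1971]
tool_rot: [-3.136, 0.172, 0.003]
ft_force: [0.6, 0.4, -1.5]
grip_width: 0.496
t 22.8 pos [ 0.5067 -0.1685  0.1971] yaw -6.3 tilt 0.14 F [ 0.6  0.4 -1.5] grip mm 43.2
turn units 0.01
leg [0.494 0.206 0.195] total [-1.34 -9.27  0.05] rows 10 each [-0.134 -0.927  0.005]
leg [0.494 0.206 0.092] total [0.   0.   2.58] rows 3 each [0.    0.    0.858]
```

```bash
python3 -m jog '[[[0,-0.13,-0.6,0,0],[0,-0.13,-1,0,0],[0,-0.13,-1,0,0],[0,-0.13,-1,0,0],[0,-0.13,-1,0,0],[0,-0.13,-1,0,0],[0,-0.13,-1,0,0],[0,-0.13,-1,0,0],[0,-0.13,-1,0,0],[0,-0.17,-0.67,0,0]]]'
python3 -m jog '[[[0,0,0,0,0],[0,0,0,0,0],[0,0,0,0,0]]]'
python3 go.py -6.3 .494 .206 .092
```

```text
time: 24.05
position: [0.4925, 0.2088, 0.1972]
tool_rot: [-3.136, 0.166, 0.005]
ft_force: [0.3, 0.5, -2.0]
grip_width: 0.496
time: 24.42
position: [0.4949, 0.2041, 0.198]
tool_rot: [3.136, -0.175, -0.001]
ft_force: [0.1, 0.1, -2.0]
grip_width: 0.491
t 24.4 pos [0.4949 0.2041 0.198 ] yaw -6.4 tilt 0.07 F [ 0.1  0.1 -2. ] grip mm 42.7
turn units -0.02
leg [0.494 0.206 0.092] total [-0.03 -0.04  2.65] rows 3 each [-0.009 -0.015  0.883]
```

```bash
python3 -m jog '[[[0,-0.02,-0.04,0.9,0],[0,0,0,0.9,0],[0,0,0,0.83,0],[0,0,0,0,0],[0.65,0,0,0,0],[0.65,0,0,0,0],[0.65,0,0,0,0],[0.65,0,0,-1,0],[0.65,0,0,-1,0],[0.65,0,0,-1,0]]]'
python3 go.py -6.3 .4522 .3632 .20
```

```text
time: 25.68
position: [0.4944, 0.2072, 0.2153]
tool_rot: [3.137, -0.172, 0.002]
ft_force: [0.6, -0.0, 0.1]
grip_width: 0.648
t 25.7 pos [0.4944 0.2072 0.2153] yaw -6.3 tilt 0.07 F [ 0.6 -0.   0.1] grip mm 56.4
turn units 0.01
leg [0.4522 0.3632 0.2   ] total [-1.48 -3.76  0.38] rows 4 each [-0.369 -0.94   0.095]
```

```bash
python3 -m jog '[[[1,0,0,0,-1],[1,0,0,0,-1],[1,0,0,0,-1],[1,0,0,0,-1],[1,0,0,0,-1],[1,0,0,0,-1],[1,0,0,0,-1],[1,0,0,0,-1],[1,0,0,0,-1],[1,0,0,0,-1]]]'
python3 -m jog '[[[1,0,0,0,-1],[1,0,0,0,-1],[1,0,0,0,-1],[1,0,0,0,-0.3],[1,0,0,0,0]]]'
python3 go.py 60 .4522 .3632 .12 .4522 .3632 .004; python3 parts.py | grep -E "top|scene|hsv \[ ?[13][2-7]"
```

```text
time: 26.92
position: [0.4945, 0.2072, 0.214]
tool_rot: [2.913, 1.174, 0.002]
ft_force: [-0.1, -0.7, -0.2]
grip_width: 0.999
time: 27.55
position: [0.4944, 0.2071, 0.2136]
tool_rot: [2.718, 1.574, 0.001]
ft_force: [-0.4, 0.4, 0.2]
grip_width: 1.001
t 27.6 pos [0.4944 0.2071 0.2136] yaw 60.2 tilt 0.03 F [-0.4  0.4  0.2] grip mm 87.1
turn units 0.03
leg [0.4522 0.3632 0.12  ] total [ 2.85 -2.87  2.34] rows 3 each [ 0.951 -0.955  0.78 ]
leg [0.4522 0.3632 0.004 ] total [0.  0.  2.9] rows 3 each [0.    0.    0.967]
top handle [618.9  58.6]
  [458. 224.] 123 c [ 445.1 -402.6] s [44.3 44.1] long axis 23 hsv [ 32.  90. 107.]
  [207. 239.] 93 c [448.4 366.8] s [45.2 34.6] long axis 61 hsv [ 32.  89. 115.]
  [431. 234.] 77 c [ 422.7 -315.9] s [41.3 16.6] long axis 67 hsv [ 16.  16. 166.]
  [397. 238.] 69 c [ 417.2 -212.5] s [15.4 40.8] long axis 138 hsv [ 15.  15. 183.]
  [176. 249.] 130 c [422.8 459. ] s [45.5 43.3] long axis 11 hsv [142.  127.  141.5]
scene handle [626.4  59.4]
  [189. 196.] 126 c [ 438.7 -404.6] s [45.5 59.4] long axis 173 hsv [ 33.  152.5  83.5]
  [217. 192.] 71 c [ 421.1 -318.5] s [43.4 22.8] long axis 76 hsv [ 17.  20. 150.]
  [249. 194.] 75 c [ 416.3 -214.8] s [18.  42.7] long axis 136 hsv [ 17.  20. 152.]
  [462. 211.] 136 c [421.1 457.9] s [45.3 51.4] long axis 160 hsv [141.  180.5 136.5]
  [431. 216.] 134 c [452.4 361.6] s [44.4 43.3] long axis 85 hsv [ 33. 155.  84.]
  [485. 266.] 72 c [626.6 483.9] s [37.7 23.8] long axis 35 hsv [37.5  7.  40.5]
```

```bash
python3 -m jog '[[[1,0.7,-0.7,0,0],[1,0.7,-0.7,0,0],[1,0.7,-0.7,0.8,0],[1,0.75,-0.77,1,0],[1,0,0,0.7,0],[1,0,0,0,0]]]'
python3 go.py 60 .4522 .3632 .004
```

```text
time: 28.4
position: [0.4498, 0.3622, 0.1112]
tool_rot: [2.717, 1.577, -0.007]
ft_force: [0.3, -0.4, 0.4]
grip_width: 1.002
t 28.4 pos [0.4498 0.3622 0.1112] yaw 60.3 tilt 0.27 F [ 0.3 -0.4  0.4] grip mm 87.1
turn units 0.05
leg [0.4522 0.3632 0.004 ] total [0.05 0.04 2.68] rows 3 each [0.017 0.013 0.894]
```

```bash
python3 -m jog '[[[1,0.04,0.02,0.9,0],[1,0,0,0.9,0],[1,0,0,0.6,0],[1,0,0,0.27,0],[0,0,0,0,0],[0,0,0,0,0],[0,0,0,0,0],[0,0,0,0,0],[0,0,0,0,0],[0,0,0,0,0]]]' 30
python3 -m jog '[[[0,0,0,0,0],[0,0,0,-0.8,0],[0,0,0,-1,0],[0,0,0,-1,0],[0,0,0,-1,0],[0,0,0,-1,0],[0,0,0,0,1],[0,0,0,0,1],[0,0,0,0,1],[0,0,0,0,1]]]'
python3 -m jog '[[[0,0,0,0,1],[0,0,0,0,1],[0,0,0,0,1],[0,0,0,0,1],[0,0,0,0,1],[0,0,0,0,1],[0,0,0,0,1],[0,0,0,0,1],[0,0,0,0,1],[0,0,0,0,0.3]]]'
python3 go.py -6 .434 .212 .195 .434 .212 .092
```

```text
time: 29.65
position: [0.4529, 0.364, 0.0067]
tool_rot: [2.718, 1.576, 0.0]
ft_force: [-0.1, -0.1, 2.4]
grip_width: 0.508
time: 30.9
position: [0.4525, 0.3638, 0.1981]
tool_rot: [2.951, 1.076, -0.001]
ft_force: [0.7, 0.3, -0.4]
grip_width: 0.512
time: 32.15
position: [0.4525, 0.3639, 0.1982]
tool_rot: [3.136, -0.172, -0.001]
ft_force: [0.7, 0.6, -0.0]
grip_width: 0.506
t 32.1 pos [0.4525 0.3639 0.1982] yaw -6.3 tilt 0.04 F [ 0.7  0.6 -0. ] grip mm 44.0
turn units -0.06
leg [0.434 0.212 0.195] total [-0.06  3.82  0.08] rows 4 each [-0.016  0.956  0.02 ]
leg [0.434 0.212 0.092] total [0.   0.   2.58] rows 3 each [0.    0.    0.858]
```

```bash
python3 -m jog '[[[0,-0.02,0.8,0,0],[0,-0.02,1,0,0],[0,-0.02,1,0,0],[0,0,1,0,0],[0,0,0,0,0],[0,0,0,0,0]]]'
python3 go.py -6.3 .434 .212 .092
```

```text
time: 32.9
position: [0.4337, 0.2138, 0.1987]
tool_rot: [-3.137, 0.171, -0.001]
ft_force: [-1.1, 0.6, -0.4]
grip_width: 0.509
t 32.9 pos [0.4337 0.2138 0.1987] yaw -6.2 tilt 0.03 F [-1.1  0.6 -0.4] grip mm 44.3
turn units 0.01
leg [0.434 0.212 0.092] total [0.01 0.04 2.67] rows 3 each [0.004 0.014 0.889]
```

```bash
python3 -m jog '[[[0,0,0,0.9,0],[0,0,0,0.9,0],[0,0,0,0.85,0],[0,0,0,0,0],[0.65,0,0,0,0],[0.65,0,0,0,0],[0.65,0,0,0,0],[0.65,0,0,-1,0],[0.65,0,0,-1,0],[0.65,0,0,-1,0]]]'
python3 -m jog '[[[1,0.3,1,0,0],[1,0.3,1,0,0],[1,0,1,0,0],[1,0,1,0,0],[1,0,1,0,0],[1,0,0,0,0]]]'
python3 parts.py | grep -E "top|scene|hsv \[ ?[13][2-7]"; python3 go.py -6.3
python3 look.py top 200 300 190 270 6 b3.png
```

```text
time: 34.15
position: [0.4339, 0.2132, 0.2144]
tool_rot: [3.137, -0.172, 0.002]
ft_force: [0.2, 0.0, -0.1]
grip_width: 0.652
time: 34.9
position: [0.4356, 0.0084, 0.213]
tool_rot: [3.135, -0.182, 0.001]
ft_force: [-0.3, 1.4, -0.4]
grip_width: 0.996
top handle [618.5  58.7]
  [317. 136.] 63 c [759.2  12.7] s [64.9 23.1] long axis 88 hsv [32. 71. 43.]
  [458. 224.] 121 c [ 444.9 -402.7] s [44.7 43.3] long axis 30 hsv [ 32.  91. 108.]
  [252. 231.] 67 c [461.  227.8] s [42.3 23.7] long axis 78 hsv [ 34. 100.  75.]
  [431. 234.] 76 c [ 422.3 -316.2] s [41.3 16.2] long axis 63 hsv [ 15.  15. 166.]
  [397. 237.] 70 c [ 416.4 -212. ] s [15.8 39.1] long axis 138 hsv [ 16.  16. 183.]
  [176. 249.] 127 c [422.3 459.3] s [43.  42.9] long axis 2 hsv [141. 128. 142.]
scene handle [625.4  59.2]
  [249. 193.] 79 c [ 409.8 -212.2] s [29.7 60.8] long axis 167 hsv [ 17.  20. 144.]
  [189. 196.] 131 c [ 439.6 -408. ] s [60.1 44.2] long axis 35 hsv [ 32. 153.  79.]
  [462. 211.] 132 c [420.9 457.2] s [42.4 44.9] long axis 169 hsv [141.  181.5 133.5]
t 35.0 pos [0.4359 0.012  0.2131] yaw -6.3 tilt 0.06 F [0.  0.4 1.5] grip mm 86.7
turn units -0.00
```

View pics/b3.png

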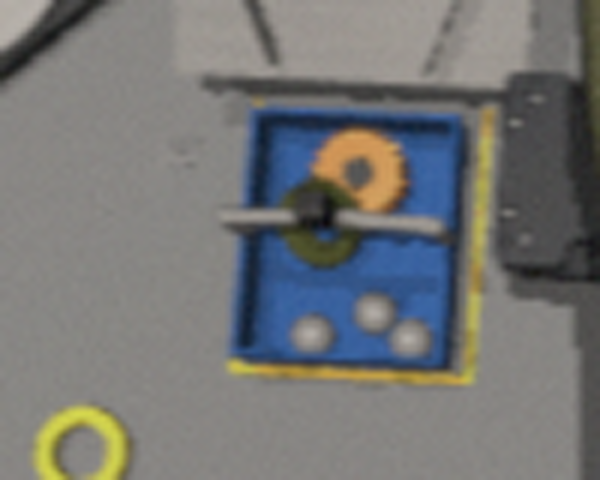

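```bash
python3 -m jog '[[[1,0,0.5,0,1],[1,0,0.5,0,1],[1,0,0.5,0,1],[1,0,0.5,0,1],[1,0,0.5,0,1],[1,0,0.5,0,1],[1,0,0.5,0,1],[1,0,0,0,0.14],[1,0,0,0,0]]]'
python3 go.py -42 .4165 -.2122 .10 .4165 -.2122 .004
```

```text
time: 36.17
position: [0.3865, -0.1154, 0.2127]
tool_rot: [-2.935, 1.121, -0.001]
ft_force: [0.6, 0.7, -0.1]
grip_width: 1.002
t 36.2 pos [ 0.3865 -0.1154  0.2127] yaw -41.8 tilt 0.03 F [ 0.6  0.7 -0.1] grip mm 87.2
turn units 0.04
leg [ 0.4165 -0.2122  0.1   ] total [2.18 1.3  2.82] rows 3 each [0.726 0.432 0.939]
leg [ 0.4165 -0.2122  0.004 ] total [0.  0.  2.4] rows 3 each [0.  0.  0.8]
```

```bash
python3 -m jog '[[[1,0.73,0.43,0.7,0],[1,0.73,0.43,0.9,0],[1,0.72,0.43,0.9,0],[1,0,0,0.3,0],[1,0,0,0,0],[1,0,0,0,0]]]'
python3 go.py -42 .4165 -.2122 .004;  python3 parts.py | grep -E "top|scene|hsv \[ ?1[4-7]"
```

```text
time: 36.92
position: [0.4171, -0.2125, 0.1018]
tool_rot: [2.934, -1.122, 0.003]
ft_force: [0.1, -0.6, -0.1]
grip_width: 1.002
t 36.9 pos [ 0.4171 -0.2125  0.1018] yaw -41.8 tilt 0.11 F [ 0.1 -0.6 -0.1] grip mm 87.2
turn units 0.03
leg [ 0.4165 -0.2122  0.004 ] total [-0.02  0.01  2.44] rows 3 each [-0.005  0.002  0.815]
top handle [619.   58.6]
  [396. 239.] 44 c [ 410.3 -206.3] s [15.7 23.3] long axis 138 hsv [17. 14. 78.]
  [176. 249.] 127 c [422.1 458.7] s [44.1 42.2] long axis 89 hsv [142. 128. 145.]
scene handle [626.5  59.4]
  [217. 192.] 72 c [ 420.5 -319.5] s [42.8 16.8] long axis 64 hsv [ 17.   20.  148.5]
  [462. 211.] 135 c [416.  456.5] s [57.8 44.3] long axis 4 hsv [141. 180. 138.]
```

```bash
python3 -m jog '[[[1,0,0,0.9,0],[1,0,0,0.9,0],[0.5,0,0,0.62,0],[0,0,0,0,0],[0,0,0,0,0],[0,0,0,0,0],[0,0,0,0,0],[0,0,0,0,0],[0,0,0,0,0],[0,0,0,0,0]]]' 40
python3 -m jog '[[[0,0,0,0,0],[0,0,0,0,0],[0,0,0,-0.8,0],[0,0,0,-1,0],[0,0,0,-1,-1],[0,0,0,-1,-1],[0,0,0,-1,-1],[0,0,0,0,-1],[0,0,0,0,-1],[0,0,0,0,-1]]]'
python3 -m jog '[[[0,0,0,0,-1],[0,0,0,0,-0.1],[0,0,0,0,0]]]'
python3 go.py -6.3 .45 0 .197 .4997 .2335 .197 .4997 .2335 .092
```

```text
time: 38.28
position: [0.4159, -0.2135, 0.0037]
tool_rot: [2.933, -1.125, -0.0]
ft_force: [-0.4, 0.1, -0.1]
grip_width: 0.18
time: 39.52
position: [0.4159, -0.2133, 0.1956]
tool_rot: [3.125, -0.323, -0.0]
ft_force: [0.7, 0.2, 0.1]
grip_width: 0.176
time: 39.9
position: [0.4159, -0.2133, 0.1956]
tool_rot: [-3.136, 0.18, 0.0]
ft_force: [-0.1, -0.6, -1.2]
grip_width: 0.182
t 39.9 pos [ 0.4159 -0.2133  0.1956] yaw -6.6 tilt 0.01 F [-0.1 -0.6 -1.2] grip mm 15.8
turn units -0.05
leg [0.45  0.    0.197] total [ 0.26 -5.39 -0.04] rows 6 each [ 0.044 -0.899 -0.006]
leg [0.4997 0.2335 0.197 ] total [ 0.59 -5.94 -0.  ] rows 6 each [ 0.099 -0.99  -0.   ]
leg [0.4997 0.2335 0.092 ] total [0.   0.   2.62] rows 3 each [0.    0.    0.875]
```

```bash
python3 -m jog '[[[0,0.05,-0.7,0,0],[0,0.05,-0.94,0,0],[0,0.04,-0.94,0,0],[0,0.04,-0.94,0,0],[0,0.04,-0.94,0,0],[0,0.04,-0.93,0,0],[0,0.1,-0.99,0,0],[0,0.1,-0.99,0,0],[0,0.1,-0.99,0,0],[0,0.1,-0.99,0,0]]]'
python3 -m jog '[[[0,0.1,-0.99,0,0],[0,0.09,-0.99,0,0],[0,0,0,0,0],[0,0,0,0,0]]]'
python3 go.py -6.3 .4997 .2335 .092
```

```text
time: 41.15
position: [0.4847, 0.1563, 0.1958]
tool_rot: [3.136, -0.18, 0.001]
ft_force: [-0.3, -0.4, -0.6]
grip_width: 0.175
time: 41.65
position: [0.5009, 0.2323, 0.1954]
tool_rot: [3.136, -0.179, -0.001]
ft_force: [0.3, 0.2, -0.9]
grip_width: 0.179
t 41.6 pos [0.5009 0.2323 0.1954] yaw -6.5 tilt 0.07 F [ 0.3  0.2 -0.9] grip mm 15.6
turn units -0.05
leg [0.4997 0.2335 0.092 ] total [-0.03 -0.03  2.58] rows 3 each [-0.011 -0.009  0.861]
```

```bash
python3 -m jog '[[[0,-0.02,-0.02,0.9,0],[0,0,0,0.9,0],[0,0,0,0.78,0],[0,0,0,0,0],[0.45,0,0,0,0],[0.45,0,0,0,0],[0.45,0,0,0,0],[0.45,0,0,-1,0],[0.45,0,0,-1,0],[0.45,0,0,-1,0]]]'
python3 -m jog '[[[1,-0.1,1,0,0],[1,-0.1,1,0,0],[1,-0.1,1,0,0],[1,-0.1,1,0,0],[1,-0.1,1,0,0],[1,-0.1,1,0,0],[1,-0.1,1,0,0],[1,0,1,0,0],[1,0,1,0,0],[1,0,0,0,0]]]'
python3 -m jog '[[[1,0,0,0,-1],[1,0,0,0,-1],[1,0,0,0,-1],[1,0,0,0,-1],[1,0,0,0,-1],[1,0,0,0,-1],[1,0,0,0,-1],[1,0,0,0,-1],[1,0,0,0,-1],[1,0,0,0,-1]]]'
python3 -m jog '[[[1,0,0,0,-1],[1,0,0,0,-1],[1,0,0,0,-1],[1,0,0,0,-1],[1,0,0,0,-0.5],[1,0,0,0,0]]]'
python3 parts.py | grep -E "top|scene|hsv \[ ?[13][2-7]"; python3 go.py 66 .4223 -.316 .12 .4223 -.316 .004
```

```text
time: 42.9
position: [0.5003, 0.2341, 0.2143]
tool_rot: [3.137, -0.177, 0.001]
ft_force: [0.4, -1.9, -0.5]
grip_width: 0.449
time: 44.15
position: [0.4312, -0.1237, 0.2129]
tool_rot: [3.135, -0.186, 0.001]
ft_force: [0.9, -0.4, 1.1]
grip_width: 1.002
time: 45.4
position: [0.4322, -0.1193, 0.213]
tool_rot: [2.915, 1.171, 0.001]
ft_force: [-0.0, -0.1, -0.6]
grip_width: 1.002
time: 46.15
position: [0.4322, -0.1195, 0.213]
tool_rot: [2.633, 1.713, 0.001]
ft_force: [0.4, -0.1, -0.6]
grip_width: 1.001
top handle [618.9  58.6]
  [317. 136.] 57 c [758.9  13.3] s [64.9 23.3] long axis 85 hsv [33. 75. 43.]
  [458. 224.] 123 c [ 445.7 -402.5] s [43.4 44. ] long axis 179 hsv [ 32.  91. 109.]
  [252. 231.] 60 c [461.6 228.5] s [42.9 18. ] long axis 68 hsv [34.  99.5 77. ]
  [176. 249.] 130 c [422.1 459.8] s [42.9 42.5] long axis 86 hsv [141.  127.5 145. ]
scene handle [626.4  59.4]
  [216. 192.] 79 c [ 410.6 -323.6] s [57.6 31.2] long axis 54 hsv [ 17.  20. 141.]
  [189. 196.] 127 c [ 443.9 -406.2] s [51.3 46.4] long axis 66 hsv [ 32. 152.  81.]
  [462. 211.] 137 c [418.2 455.9] s [52.1 45.3] long axis 23 hsv [141. 181. 136.]
t 46.2 pos [ 0.432  -0.1199  0.2128] yaw 66.0 tilt 0.03 F [0.4 0.8 1.2] grip mm 87.0
turn units 0.01
leg [ 0.4223 -0.316   0.12  ] total [-4.58  1.77  2.32] rows 5 each [-0.915  0.354  0.464]
leg [ 0.4223 -0.316   0.004 ] total [0.  0.  2.9] rows 3 each [0.    0.    0.967]
```

```bash
python3 -m jog '[[[1,-0.7,0.27,0,0],[1,-0.9,0.35,0.2,0],[1,-0.9,0.35,0.5,0],[1,-0.9,0.35,0.7,0],[1,-0.9,0.35,0.7,0],[1,-0.28,0.1,0.5,0],[1,0,0,0,0],[1,0,0,0,0]]]'
python3 go.py 66 .4223 -.316 .004
```

```text
time: 47.25
position: [0.4229, -0.316, 0.1094]
tool_rot: [2.633, 1.712, 0.001]
ft_force: [-0.6, -0.9, -0.0]
grip_width: 0.999
t 47.2 pos [ 0.4229 -0.316   0.1094] yaw 66.1 tilt 0.06 F [-0.6 -0.9 -0. ] grip mm 86.9
turn units 0.01
leg [ 0.4223 -0.316   0.004 ] total [-0.01 -0.01  2.64] rows 3 each [-0.002 -0.005  0.879]
```

```bash
python3 -m jog '[[[1,0,0,0.9,0],[1,0,0,0.9,0],[0.5,0,0,0.6,0],[0.4,0,0,0.23,0],[0,0,0,0,0],[0,0,0,0,0],[0,0,0,0,0],[0,0,0,0,0],[0,0,0,0,0],[0,0,0,0,0]]]' 40
python3 -m jog '[[[0,0,0,0,0],[0,0,0,0,0],[0,0,0,-0.8,0],[0,0,0,-1,0],[0,0,0,-1,0],[0,0,0,-1,0],[0,0,0,-1,0],[0,0.5,0,0,0],[0,-0.5,0,0,1],[0,0,0,0,1]]]'
python3 go.py -6.3
```

```text
time: 48.5
position: [0.4221, -0.3168, 0.0034]
tool_rot: [2.634, 1.711, 0.0]
ft_force: [0.3, 0.4, 0.8]
grip_width: 0.182
time: 49.75
position: [0.4209, -0.3168, 0.1938]
tool_rot: [-2.775, -1.469, 0.002]
ft_force: [-0.2, 0.9, -0.2]
grip_width: 0.179
t 49.8 pos [ 0.4209 -0.3168  0.1938] yaw 55.8 tilt 0.13 F [-0.2  0.9 -0.2] grip mm 15.5
turn units 12.42
```

```bash
python3 -m jog '[[[0,0,0,0,1],[0,0,0,0,1],[0,0,0,0,1],[0,0,0,0,1],[0,0,0,0,1],[0,0,0,0,1],[0,0,0,0,1],[0,0,0,0,1],[0,0,0,0,1],[0,0,0,0,1]]]'
python3 -m jog '[[[0,0,0,0,1],[0,0,0,0,1],[0,0,0,0,0.4],[0,0,0,0,0]]]'
python3 go.py -6.3 .445 0 .197 .4365 .234 .197 .4365 .234 .092
```

```text
time: 51.0
position: [0.4217, -0.3153, 0.1937]
tool_rot: [-3.135, -0.162, 0.003]
ft_force: [-0.2, 0.9, -0.3]
grip_width: 0.178
time: 51.5
position: [0.4219, -0.3161, 0.1946]
tool_rot: [-3.137, 0.162, 0.002]
ft_force: [-0.1, -0.5, -1.3]
grip_width: 0.179
t 51.5 pos [ 0.4219 -0.3161  0.1946] yaw -5.9 tilt 0.07 F [-0.1 -0.5 -1.3] grip mm 15.6
turn units 0.08
leg [0.445 0.    0.197] total [-0.29 -7.92 -0.06] rows 8 each [-0.037 -0.99  -0.008]
leg [0.4365 0.234  0.197 ] total [-0.85 -5.79 -0.  ] rows 6 each [-0.142 -0.965 -0.   ]
leg [0.4365 0.234  0.092 ] total [0.   0.   2.62] rows 3 each [0.    0.    0.875]
```

```bash
python3 -m jog '[[[0,-0.03,-0.93,0,0],[0,-0.04,-0.99,0,0],[0,-0.04,-1,0,0],[0,-0.04,-1,0,0],[0,-0.04,-1,0,0],[0,-0.04,-1,0,0],[0,-0.03,-1,0,0],[0,-0.03,-1,0,0],[0,-0.14,-0.96,0,0],[0,-0.14,-0.96,0,0]]]'
python3 -m jog '[[[0,-0.14,-0.96,0,0],[0,-0.14,-0.96,0,0],[0,-0.14,-0.96,0,0],[0,-0.14,-0.97,0,0],[0,0,0,0,0],[0,0,0,0,0]]]'
python3 go.py -6.3 .4365 .234 .092
```

```text
time: 52.75
position: [0.44, 0.0785, 0.1952]
tool_rot: [3.137, -0.162, 0.0]
ft_force: [0.3, 0.8, 0.2]
grip_width: 0.183
time: 53.5
position: [0.434, 0.2319, 0.195]
tool_rot: [3.137, -0.163, -0.001]
ft_force: [0.2, 0.1, -0.8]
grip_width: 0.182
t 53.5 pos [0.434  0.2319 0.195 ] yaw -6.0 tilt 0.06 F [ 0.2  0.1 -0.8] grip mm 15.8
turn units 0.07
leg [0.4365 0.234  0.092 ] total [ 0.06 -0.06  2.57] rows 3 each [ 0.019 -0.019  0.858]
```

Then on to ring 2 at (445,-402.5).

```bash
python3 -m jog '[[[0,0.03,0,0.9,0],[0,0,0,0.9,0],[0,0,0,0.77,0],[0,0,0,0,0],[0.45,0,0,0,0],[0.45,0,0,0,0],[0.45,0,0,0,0],[0.45,0,0,-1,0],[0.45,0,0,-1,0],[0.45,0,0,-1,0]]]'
python3 -m jog '[[[1,0.13,1,0,0],[1,0.13,1,0,0],[1,0.13,1,0,0],[1,0.13,1,0,0],[1,0.13,1,0,0],[1,0.13,1,0,0],[1,0.13,1,0,0],[1,0.13,1,0,0],[1,0.13,1,0,0],[1,0.13,1,0,0]]]'
python3 -m jog '[[[1,0,0,0,0]]]'
python3 parts.py | grep -E "top|scene|hsv \[ ?[13][2-7]"; python3 go.py -6.3 .445 -.4025 .10 .445 -.4025 .004
python3 look.py top 200 300 190 270 6 b4.png
```

```text
time: 54.75
position: [0.4353, 0.2326, 0.2143]
tool_rot: [3.137, -0.163, 0.002]
ft_force: [0.8, -0.4, 0.2]
grip_width: 0.448
time: 56.0
position: [0.4455, -0.1721, 0.2133]
tool_rot: [3.137, -0.163, 0.002]
ft_force: [0.2, 0.6, 0.1]
grip_width: 0.997
time: 56.12
position: [0.4449, -0.1742, 0.2128]
tool_rot: [3.136, -0.173, 0.001]
ft_force: [-0.5, 1.2, 0.1]
grip_width: 1.001
top handle [619.   58.8]
  [316. 136.] 58 c [759.4  12.6] s [64.9 23.2] long axis 88 hsv [33.  70.  44.5]
  [250. 238.] 184 c [442.4 231.2] s [44.5 63.5] long axis 166 hsv [ 32.  18. 130.]
  [176. 249.] 127 c [422.1 459. ] s [43.  42.6] long axis 89 hsv [141. 128. 147.]
scene handle [626.5  59.3]
  [189. 196.] 136 c [ 440.  -407.8] s [63.8 45.1] long axis 38 hsv [ 33.  150.5  82. ]
  [462. 211.] 131 c [422.6 458.2] s [45.4 45.1] long axis 17 hsv [141. 181. 139.]
t 56.2 pos [ 0.4455 -0.1704  0.2128] yaw -6.0 tilt 0.04 F [0.1 0.6 0.2] grip mm 87.2
turn units 0.06
leg [ 0.445  -0.4025  0.1   ] total [0.62 5.77 2.82] rows 6 each [0.104 0.961 0.47 ]
leg [ 0.445  -0.4025  0.004 ] total [0.  0.  2.4] rows 3 each [0.  0.  0.8]
```

View pics/b4.png

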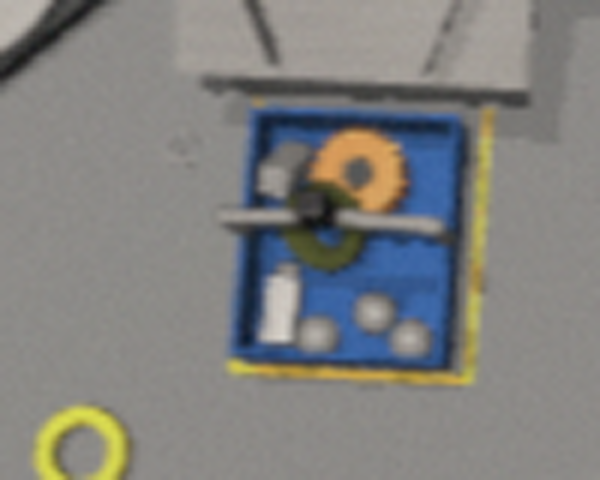

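Both pins, the ring, the gear and the three balls are in the basket. Now ring 2.

```bash
python3 -m jog '[[[1,0.1,0.8,0,0],[1,0.1,1,0,0],[1,0.1,1,0.5,0],[1,0.1,1,0.7,0],[1,0.1,1,0.8,0],[1,0.12,0.97,0.8,0],[1,0,0,0,0],[1,0,0,0,0]]]'
python3 go.py -6 .445 -.4025 .004; python3 parts.py | grep -E "hsv \[ ?3"
```

```text
time: 57.28
position: [0.4473, -0.4011, 0.1011]
tool_rot: [-3.137, 0.16, -0.002]
ft_force: [0.5, 0.9, 0.6]
grip_width: 0.998
t 57.3 pos [ 0.4473 -0.4011  0.1011] yaw -5.9 tilt 0.08 F [0.5 0.9 0.6] grip mm 86.9
turn units 0.03
leg [ 0.445  -0.4025  0.004 ] total [-0.05  0.04  2.43] rows 3 each [-0.018  0.014  0.809]
  [317. 136.] 59 c [758.7  12.9] s [64.6 23.6] long axis 87 hsv [30. 72. 43.]
  [253. 231.] 70 c [462.3 225.5] s [45.5 20. ] long axis 80 hsv [ 34.  101.5  77.5]
  [458. 229.] 45 c [ 430.4 -403.2] s [14.  41.4] long axis 95 hsv [32. 79. 49.]
  [213. 265.] 128 c [367.6 348.7] s [44.8 41.5] long axis 87 hsv [ 30.  154.5 200. ]
  [189. 196.] 126 c [ 441.4 -404.3] s [55.9 47.9] long axis 35 hsv [ 33. 153.  42.]
```

```bash
python3 -m jog '[[[1,-0.05,0.03,0.9,0],[1,0,0,0.9,0],[1,0,0,0.6,0],[1,0,0,0,0],[0,0,0,0,0],[0,0,0,0,0],[0,0,0,0,0],[0,0,0,0,0],[0,0,0,0,0],[0,0,0,0,0]]]' 30
python3 -m jog '[[[0,0,0,0,0],[0,0,0,-0.8,0],[0,0,0,-1,0],[0,0,0,-1,0],[0,0,0,-1,0],[0,0,0,-1,0],[0,0,0,0,0],[0,0,0,0,0]]]'
python3 go.py -6 .45 0 .197 .4355 .198 .197 .4355 .198 .092
```

```text
time: 58.62
position: [0.4439, -0.4041, 0.0047]
tool_rot: [3.137, -0.164, 0.0]
ft_force: [-0.4, 0.8, 2.4]
grip_width: 0.513
time: 59.62
position: [0.4433, -0.4035, 0.1954]
tool_rot: [-3.136, 0.164, 0.002]
ft_force: [0.1, 0.5, -1.7]
grip_width: 0.519
t 59.6 pos [ 0.4433 -0.4035  0.1954] yaw -6.0 tilt 0.09 F [ 0.1  0.5 -1.7] grip mm 45.1
turn units 0.00
leg [0.45  0.    0.197] total [ -0.89 -10.05  -0.04] rows 11 each [-0.081 -0.913 -0.004]
leg [0.4355 0.198  0.197 ] total [-0.88 -4.88 -0.  ] rows 5 each [-0.176 -0.977 -0.   ]
leg [0.4355 0.198  0.092 ] total [0.   0.   2.62] rows 3 each [0.    0.    0.875]
```

```bash
python3 -m jog '[[[0,-0.08,-0.75,0,0],[0,-0.08,-1,0,0],[0,-0.08,-1,0,0],[0,-0.08,-1,0,0],[0,-0.08,-1,0,0],[0,-0.08,-1,0,0],[0,-0.08,-1,0,0],[0,-0.08,-1,0,0],[0,-0.08,-1,0,0],[0,-0.17,-1,0,0]]]'
python3 -m jog '[[[0,-0.18,-1,0,0],[0,-0.18,-1,0,0],[0,-0.18,-1,0,0],[0,-0.2,-1,0,0],[0,-0.15,-0.98,0,0],[0,0,-0.2,0,0],[0,0,0,0,0],[0,0,0,0,0]]]'
python3 go.py -6 .4355 .198 .092
```

```text
time: 60.88
position: [0.4479, -0.011, 0.1947]
tool_rot: [-3.137, 0.164, 0.005]
ft_force: [0.3, -0.3, -0.9]
grip_width: 0.52
time: 61.88
position: [0.4353, 0.1958, 0.1958]
tool_rot: [3.136, -0.167, -0.002]
ft_force: [-0.1, -0.7, 0.1]
grip_width: 0.518
t 61.9 pos [0.4353 0.1958 0.1958] yaw -6.1 tilt 0.09 F [-0.1 -0.7  0.1] grip mm 45.0
turn units -0.02
leg [0.4355 0.198  0.092 ] total [ 0.   -0.06  2.59] rows 3 each [ 0.    -0.019  0.865]
```

```bash
python3 -m jog '[[[0,0,-0.05,0.9,0],[0,0,0,0.9,0],[0,0,0,0.79,0],[0,0,0,0,0],[0.65,0,0,0,0],[0.65,0,0,0,0],[0.65,0,0,0,0],[0.65,0,0,-1,0],[0.65,0,0,-1,0],[0.65,0,0,-1,0]]]'
python3 -m jog '[[[0.6,0.1,1,0,0],[0.6,0.1,1,0,0],[0.6,0,1,0,0],[0.6,0,1,0,0],[0.6,0,1,0,0],[0.6,0,0,0,0]]]'
python3 parts.py
python3 - <<'E'
from h import *
for n in("top","scene"):
    im,d,K,T=grab(n); W=cloud(d,K,T); h=cv2.cvtColor(im,cv2.COLOR_RGB2HSV); z=W[...,2]
    k=(np.hypot(W[...,0]-.464,W[...,1]-.209)<.03)&(z>.143)&(z<.165); print(n,k.sum(),W[k].mean(0).round(4))
    if n=="top":
        bl=(h[...,0]>100)&(h[...,0]<130)&(h[...,1]>120)&(z>.042)&(z<.056)&(W[...,0]<.6)&(abs(W[...,1]-.2)<.15)
        print(cv2.minAreaRect((W[bl][:,:2]*1000).astype(np.float32)))
        a=cv2.resize(im[190:270,200:300],None,fx=5,fy=5,interpolation=cv2.INTER_CUBIC)
    else: b=cv2.resize(im[160:260,280:440],None,fx=2.5,fy=2.5,interpolation=cv2.INTER_CUBIC) if 0 else cv2.resize(im[180:240,300:360],None,fx=5,fy=5)
o=np.zeros((400,800,3),np.uint8); o[:,:500]=a; b=cv2.resize(im[165:245,330:410],(300,300),interpolation=cv2.INTER_CUBIC); o[:300,500:]=b; save(o,"b5.png")
E
python3 go.py -6
```

```text
time: 63.12
position: [0.4355, 0.1996, 0.2148]
tool_rot: [3.137, -0.163, 0.002]
ft_force: [1.5, -0.3, 0.3]
grip_width: 0.65
time: 63.88
position: [0.4224, -0.0033, 0.2134]
tool_rot: [3.136, -0.173, 0.001]
ft_force: [-0.3, 1.2, 0.3]
grip_width: 0.601
top handle [618.5  58.5]
  [317. 136.] 62 c [758.6  12.9] s [64.9 24.5] long axis 87 hsv [30.5 66.  43. ]
  [249. 238.] 230 c [442.2 234.6] s [56.6 63. ] long axis 171 hsv [ 34.   39.5 112. ]
  [265. 244.] 80 c [420.6 190.7] s [40.9 22.3] long axis 64 hsv [ 17.   16.  132.5]
  [176. 249.] 131 c [423.2 459.5] s [45.  44.8] long axis 21 hsv [142. 127. 142.]
  [213. 265.] 128 c [367.6 349.5] s [45.1 41.6] long axis 86 hsv [ 30.  155.  194.5]
  [180. 280.] 139 c [330.7 445.1] s [44.3 43.3] long axis 25 hsv [ 29. 159. 191.]
scene handle [625.1  59.1]
  [453. 189.] 126 c [332.9 444.7] s [52.7 50.1] long axis 2 hsv [ 27. 255. 192.]
  [424. 195.] 123 c [366.9 346.7] s [44.1 46.8] long axis 178 hsv [ 27. 255. 198.]
  [462. 211.] 131 c [419.  457.7] s [43.8 48.2] long axis 163 hsv [141. 181. 136.]
  [456. 240.] 49 c [547.7 420.3] s [27.9 44.5] long axis 96 hsv [23. 10. 67.]
  [485. 266.] 69 c [626.4 483.3] s [39.2 20.4] long axis 37 hsv [45.  7. 39.]
top 25 [0.4631 0.2082 0.1496]
((463.8291931152344, 207.98141479492188), (101.7774429321289, 124.2468032836914), 84.20050048828125)
scene 28 [0.4648 0.2066 0.1505]
t 64.1 pos [0.4228 0.0009 0.2133] yaw -5.9 tilt 0.04 F [0.5 0.1 0.4] grip mm 52.7
turn units 0.03
```

View pics/b5.png

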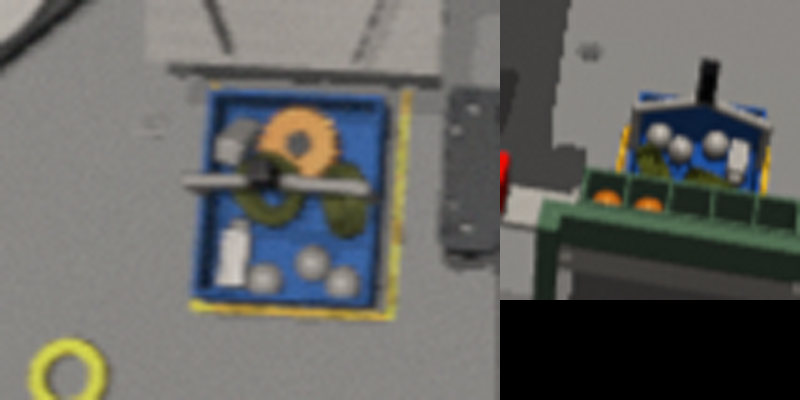

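```bash
python3 go.py -6 .464 .2075 .213
python3 -m jog '[[[0.6,0.1,-0.85,0,0],[0.6,0.1,-1,0,0],[0.6,0.1,-1,0,0],[0.6,0.1,-1,0,0],[0.6,0.1,-1,0,0],[0.6,0,-0.4,0,0],[0.6,0,0,0,0],[0.6,0,0,0,0]]]' 60
python3 go.py -6 .464 .2075 .118
```

```text
t 64.1 pos [0.4228 0.0009 0.2133] yaw -5.9 tilt 0.04 F [0.5 0.1 0.4] grip mm 52.7
turn units 0.03
leg [0.464  0.2075 0.213 ] total [ 0.48 -5.24  0.01] rows 6 each [ 0.081 -0.874  0.001]
time: 65.08
position: [0.4642, 0.206, 0.2128]
tool_rot: [3.137, -0.164, -0.0]
ft_force: [-0.1, -0.5, -0.0]
grip_width: 0.603
t 65.1 pos [0.4642 0.206  0.2128] yaw -6.0 tilt 0.04 F [-0.1 -0.5 -0. ] grip mm 52.5
turn units 0.00
leg [0.464  0.2075 0.118 ] total [-0.01 -0.04  2.37] rows 3 each [-0.003 -0.012  0.79 ]
```

```bash
python3 -m jog '[[[0.6,0,-0.04,0.8,0],[0.6,0,0,0.8,0],[0.6,0,0,0.6,0],[0.6,0,0,0.17,0],[0,0,0,0,0],[0,0,0,0,0],[0,0,0,0,0],[0,0,0,0,0],[0,0,0,0,0],[0,0,0,0,0]]]' 60
python3 go.py -6
python3 -m jog '[[[0,0,0,-0.1,0],[0,0,0,-0.2,0],[0,-0.1,0,-0.2,0],[0,-0.2,0,-0.1,0],[0,-0.3,0,0,0],[0,-0.2,0,0,0],[0,0,0,0,0],[0,0,0,0,0]]]'
python3 go.py 5.4 .43 .205 .26 .46 0 .26 .49 -.364 .26
```

```text
time: 66.32
position: [0.4647, 0.2078, 0.1184]
tool_rot: [3.137, -0.164, 0.0]
ft_force: [-1.4, -0.4, 3.7]
grip_width: 0.154
t 66.3 pos [0.4647 0.2078 0.1184] yaw -6.0 tilt 0.03 F [-1.4 -0.4  3.7] grip mm 13.4
turn units 0.00
time: 67.32
position: [0.4331, 0.2112, 0.1422]
tool_rot: [3.137, -0.164, 0.001]
ft_force: [0.4, -0.3, -8.8]
grip_width: 0.156
t 67.3 pos [0.4331 0.2112 0.1422] yaw -6.0 tilt 0.05 F [ 0.4 -0.3 -8.8] grip mm 13.6
turn units -2.28
leg [0.43  0.205 0.26 ] total [-0.09  0.15 -2.95] rows 3 each [-0.03   0.049 -0.982]
leg [0.46 0.   0.26] total [ 0.26  5.17 -0.  ] rows 6 each [ 0.044  0.862 -0.   ]
leg [ 0.49  -0.364  0.26 ] total [-0.11  9.13 -0.  ] rows 10 each [-0.011  0.913 -0.   ]
```

```bash
python3 -m jog '[[[0,0,0,-0.3,-0.28],[0,0,0,-0.5,-0.5],[0,0,0,-0.6,-0.5],[0,0,0,-0.6,-0.5],[0,0,0,-0.5,-0.5],[0,0,0,-0.4,0],[0,0,0.1,0,0],[0,0,0.2,0,0],[0,0,0.35,0,0],[0,0.03,0.5,0,0]]]'
python3 -m jog '[[[0,0.05,0.6,0,0],[0,0.05,0.7,0,0],[0,0.05,0.7,0,0],[0,0.05,0.7,0,0],[0,0.05,0.7,0,0],[0,0.0,0.7,0,0],[0,0,0.7,0,0],[0,0,0.7,0,0],[0,0,0.7,0,0],[0,0,0.7,0,0]]]'
python3 -m jog '[[[0,0,0.7,0,0],[0,0,0.7,0,0],[0,0,0.7,0,0],[0,0,0.7,0,0],[0,0,0.7,0,0],[0,0,0.7,0,0],[0,0,0.6,0,0],[0,0,0.4,0,0],[0,0,0.2,0,0],[0,0,0,0,0]]]'
python3 go.py 5.4  .49 -.364 .26
```

```text
time: 68.58
position: [0.4378, 0.1645, 0.2573]
tool_rot: [3.138, 0.149, -0.002]
ft_force: [0.4, 0.1, -7.4]
grip_width: 0.159
time: 69.82
position: [0.4733, -0.1102, 0.2572]
tool_rot: [-3.138, -0.146, 0.003]
ft_force: [1.0, 0.0, -8.5]
grip_width: 0.158
time: 71.08
position: [0.4947, -0.3231, 0.258]
tool_rot: [-3.137, -0.148, 0.0]
ft_force: [0.6, 0.1, -8.7]
grip_width: 0.154
t 71.1 pos [ 0.4947 -0.3231  0.258 ] yaw 5.4 tilt 0.04 F [ 0.6  0.1 -8.7] grip mm 13.4
turn units 0.00
leg [ 0.49  -0.364  0.26 ] total [-0.21  1.01 -0.05] rows 2 each [-0.107  0.504 -0.025]
```

```bash
python3 -m jog '[[[0,-0.1,0.4,0.2,0],[0,-0.1,0.4,0.2,0],[0,0,0.2,0,0],[0,0,0,0,0],[0,0,0,0,0],[0,0,0,0,0]]]'
cat > hk.py <<'E'
from h import *
s=get_state(); p=s['position']
for n in("top","scene"):
    im,d,K,T=grab(n); W=cloud(d,K,T); z=W[...,2]; x,y=W[...,0],W[...,1]
    h=cv2.cvtColor(im,cv2.COLOR_RGB2HSV)
    a=(x>.55)&(x<.665)&(y<-.33)&(y>-.38)&(z>.185)&(z<.235)
    q=W[a]; print(n,"arm",a.sum())
    if a.sum()>10:
        f=np.polyfit(q[:,0],q[:,1],1); print("  y at .5775 %.4f yaw %.1f"%(np.polyval(f,.5775),np.degrees(np.arctan(f[0]))))
        for c in np.arange(.55,.665,.01):
            m=abs(q[:,0]-c)<.005
            if m.any(): print("  %.3f y %.4f z %.4f"%(c,q[m,1].mean(),np.percentile(q[m,2],75)))
    po=(x>.66)&(x<.71)&(y<-.32)&(y>-.37)&(z>.222)&(z<.24); print("  post top",po.sum(),W[po].min(0).round(4),W[po].max(0).round(4))
    k=(np.hypot(x-p[0],y-p[1])<.06)&(z>p[2]-.035)&(z<p[2]+.003); print("  bail/knob pts",k.sum(), W[k].mean(0).round(4) if k.any() else 0)
    bl=(h[...,0]>100)&(h[...,0]<130)&(h[...,1]>120)&(y<-.2); v=W[bl]; print("  blue",bl.sum(),cv2.minAreaRect((v[abs(v[:,2]-(p[2]-.068))<.008][:,:2]*1000).astype(np.float32)), np.nanmax(v[:,2]))
    save(cv2.resize(im[100:280,380:540] if n=="top" else im[120:300,60:260],None,fx=3,fy=3,interpolation=cv2.INTER_CUBIC),"hk_%s_%d.png"%(n,s['time']*10))
E
python3 hk.py; python3 go.py 5.4 .5775 -.356 .243; ls pics | grep hk
```

```text
time: 71.82
position: [0.4909, -0.3629, 0.2425]
tool_rot: [-3.138, -0.15, -0.001]
ft_force: [0.7, -0.7, -8.8]
grip_width: 0.152
top arm 140
  y at .5775 -0.3549 yaw 4.8
  0.550 y -0.3576 z 0.2158
  0.560 y -0.3556 z 0.2148
  0.570 y -0.3558 z 0.2045
  0.580 y -0.3548 z 0.2024
  0.590 y -0.3540 z 0.2107
  0.600 y -0.3531 z 0.2190
  0.610 y -0.3520 z 0.2202
  0.620 y -0.3515 z 0.2210
  0.630 y -0.3501 z 0.2231
  0.640 y -0.3492 z 0.2229
  0.650 y -0.3493 z 0.2241
  0.660 y -0.3477 z 0.2255
  post top 67 [ 0.6603 -0.3553  0.222 ] [ 0.6921 -0.3376  0.2338]
  bail/knob pts 7 [ 0.4831 -0.314   0.2194]
  blue 594 ((488.9617614746094, -361.3067932128906), (122.13523864746094, 105.38912200927734), 5.648188591003418) 0.42111172532028207
scene arm 109
  y at .5775 -0.3563 yaw 5.5
  0.550 y -0.3595 z 0.2199
  0.560 y -0.3580 z 0.2141
  0.570 y -0.3579 z 0.2059
  0.580 y -0.3552 z 0.2052
  0.590 y -0.3540 z 0.2099
  0.600 y -0.3531 z 0.2211
  0.610 y -0.3533 z 0.2233
  0.620 y -0.3523 z 0.2231
  0.630 y -0.3512 z 0.2254
  0.640 y -0.3502 z 0.2266
  0.650 y -0.3496 z 0.2278
  0.660 y -0.3485 z 0.2292
  post top 72 [ 0.6602 -0.3569  0.2222] [ 0.6921 -0.3394  0.2368]
  bail/knob pts 127 [ 0.4899 -0.3606  0.2279]
  blue 1396 ((489.42645263671875, -362.9898681640625), (130.089599609375, 105.24950408935547), 5.040276050567627) 0.41163301888348125
t 71.9 pos [ 0.4907 -0.3632  0.2424] yaw 5.5 tilt 0.02 F [ 0.7  0.3 -8. ] grip mm 13.3
turn units 0.01
leg [ 0.5775 -0.356   0.243 ] total [ 2.18  0.03 -0.01] rows 3 each [ 0.725  0.008 -0.005]
hk_scene_718.png
hk_top_718.png
```

```bash
python3 -m jog '[[[0,0.2,0,0,0],[0,0.4,0,0,0],[0,0.5,0,0,0],[0,0.5,0.0,0,0],[0,0.4,0,0,0],[0,0.15,0,0,0],[0,0,0,0,0],[0,0,0,0,0]]]'
python3 go.py 5.4 .5765 -.356 .209
```

```text
time: 72.92
position: [0.5752, -0.3562, 0.2422]
tool_rot: [3.138, 0.147, -0.002]
ft_force: [-0.2, -0.3, -8.0]
grip_width: 0.157
t 72.9 pos [ 0.5752 -0.3562  0.2422] yaw 5.4 tilt 0.07 F [-0.2 -0.3 -8. ] grip mm 13.6
turn units -0.01
leg [ 0.5765 -0.356   0.209 ] total [ 0.03 -0.    0.83] rows 1 each [ 0.032 -0.003  0.829]
```

```bash
python3 -m jog '[[[0,0.03,0,0.2,0],[0,0,0,0.2,0],[0,0,0,0.2,0],[0,0,0,0.1,0],[0,0,0,0,0],[0,0,0,0,0]]]'
python3 go.py 5.4 .5765 -.356 .209
python3 hk.py | grep -E "blue|bail"; ls pics | grep hk_s
```

```text
time: 73.68
position: [0.5775, -0.3556, 0.2145]
tool_rot: [3.138, 0.148, 0.001]
ft_force: [0.1, -0.4, -7.6]
grip_width: 0.152
t 73.7 pos [ 0.5775 -0.3556  0.2145] yaw 5.4 tilt 0.04 F [ 0.1 -0.4 -7.6] grip mm 13.3
turn units 0.00
leg [ 0.5765 -0.356   0.209 ] total [-0.03  0.01  0.14] rows 1 each [-0.026  0.008  0.138]
  bail/knob pts 19 [ 0.5701 -0.3436  0.201 ]
  blue 577 ((576.1549072265625, -352.51873779296875), (124.02570343017578, 104.12923431396484), 5.723031520843506) 0.3629707163622571
  bail/knob pts 144 [ 0.5775 -0.3518  0.2007]
  blue 1098 ((592.796875, -353.574951171875), (160.08592224121094, 104.7010726928711), 5.712329864501953) 0.39758024172671347
hk_scene_718.png
hk_scene_736.png
```

Down the last few millimetres until the force unloads.

```bash
python3 -m jog '[[[0,0,0,0.08,0],[0,0,0,0.06,0],[0,0,0,0,0],[0,0,0,0,0]]]'; python3 go.py 5.4
python3 -m jog '[[[0,0,0,0.06,0],[0,0,0,0,0],[0,0,0,0,0]]]'; python3 go.py 5.4
```

```text
time: 74.28
position: [0.5784, -0.3561, 0.2109]
tool_rot: [3.136, 0.148, 0.005]
ft_force: [-1.2, 1.0, 6.3]
grip_width: 0.158
t 74.3 pos [ 0.5784 -0.3561  0.2109] yaw 5.4 tilt 0.24 F [-1.2  1.   6.3] grip mm 13.7
turn units 0.00
time: 74.65
position: [0.5785, -0.3561, 0.2107]
tool_rot: [3.135, 0.148, 0.007]
ft_force: [-2.5, 1.2, 13.8]
grip_width: 0.155
t 74.7 pos [ 0.5785 -0.3561  0.2107] yaw 5.4 tilt 0.32 F [-2.5  1.2 13.8] grip mm 13.5
turn units 0.00
```

View pics/hk_scene_736.png

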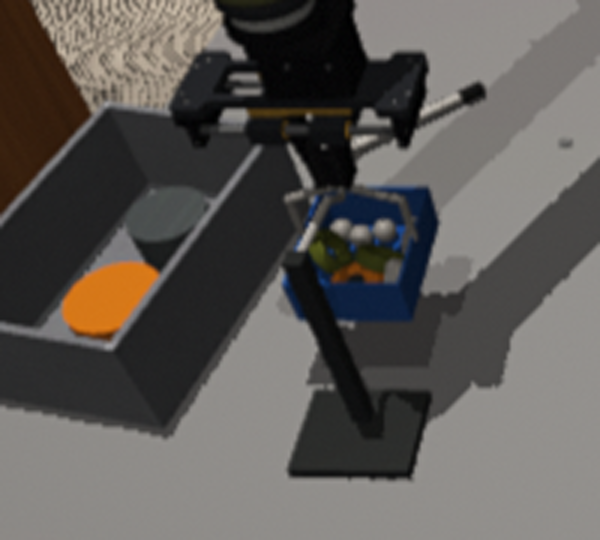

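The picture shows the bail over the hook arm (about (320,195)) and the contents inside. I'll ease the pressing, release gently and rise straight up.

```bash
python3 -m jog '[[[0,0,0,-0.05,0],[0,0,0,0,0],[0.3,0,0,0,0],[0.4,0,0,0,0],[0.5,0,0,0,0],[0.5,0,0,-0.3,0],[0.5,0,0,-0.7,0],[0.5,0,0,-1,0],[0.5,0,0,-1,0],[0.5,0,0,0,0]]]'
python3 -m jog '[[[0.5,-0.7,-0.7,0,0],[0.5,-0.7,-1,0,0],[0.5,-0.7,-1,0,0],[0.5,0,-1,0,0],[0.5,0,-1,0,0],[0.5,0,0,0,0],[0.5,0,0,0,0],[0.5,0,0,0,0],[0.5,0,0,0,0]]]'
python3 hk.py | grep -E "blue|bail|top|scene"
python3 - <<'E'
from h import *
import glob
im,d,K,T=grab("scene"); W=cloud(d,K,T); z=W[...,2]
k=(np.hypot(W[...,0]-.577,W[...,1]+.356)<.04)&(z>.222)&(z<.262); print("knob",k.sum(),W[k].mean(0).round(4),W[k].min(0).round(3),W[k].max(0).round(3))
a=cv2.resize(im[140:290,120:270],(450,450),interpolation=cv2.INTER_CUBIC)
b=cv2.resize(im[180:250,300:420],(350,204),interpolation=cv2.INTER_CUBIC)
o=np.zeros((450,800,3),np.uint8);o[:,:450]=a;o[:204,450:]=b;save(o,"f.png")
E
```

```text
time: 75.9
position: [0.5789, -0.356, 0.3335]
tool_rot: [3.134, 0.148, 0.011]
ft_force: [0.6, -0.6, 0.0]
grip_width: 0.498
time: 77.03
position: [0.4758, -0.1772, 0.3277]
tool_rot: [-3.138, -0.146, 0.001]
ft_force: [-1.0, -0.2, 0.6]
grip_width: 0.5
top arm 0
knob 69 [ 0.5835 -0.3526  0.2351] [ 0.569 -0.36   0.222] [ 0.616 -0.347  0.247]Traceback (most recent call last):
  File "hk.py", line 13, in <module>
    po=(x>.66)&(x<.71)&(y<-.32)&(y>-.37)&(z>.222)&(z<.24); print("  post top",po.sum(),W[po].min(0).round(4),W[po].max(0).round(4))
                                                                                       ~~~~~~~~~^^^
    return umr_minimum(a, axis, None, out, keepdims, initial, where)
ValueError: zero-size array to reduction operation minimum which has no identity
```

View pics/f.png

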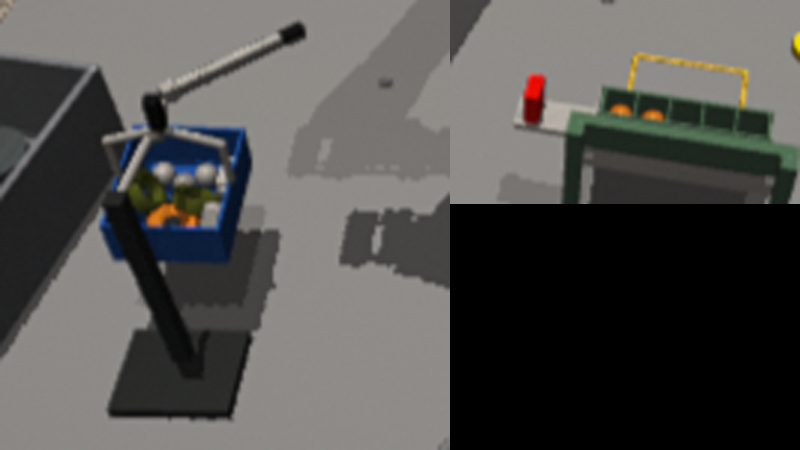

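The basket hangs on the hook, roughly level, with both bronze balls in the hopper. One steel ball is hidden behind the bail, so I'll move further off, check from the top and check that it hangs still.

```bash
python3 -m jog '[[[0.5,0,-0.8,0,0],[0.5,0,-1,0,0],[0.5,0,-1,0,0],[0.5,0,-1,0,0],[0.5,0,-0.5,0,0],[0.5,0,0,0,0],[0.5,0,0,0,0],[0.5,0,0,0,0],[0.5,0,0,0,0],[0.5,0,0,0,0]]]' >/dev/null
cat > fin.py <<'E'
from h import *
for n in("top","scene"):
    im,d,K,T=grab(n); W=cloud(d,K,T); h=cv2.cvtColor(im,cv2.COLOR_RGB2HSV); x,y,z=W[...,0],W[...,1],W[...,2]
    bl=(h[...,0]>100)&(h[...,0]<130)&(h[...,1]>120)&(y<-.25)&(y>-.45)&(x>.4)&(x<.7)&(z>.128)
    r=W[bl]; f=np.linalg.lstsq(np.c_[r[:,:2],np.ones(len(r))],r[:,2],rcond=None)[0]
    print(n,"rim centroid",r.mean(0).round(4),"rect",[np.round(v,1) for v in cv2.minAreaRect((r[:,:2]*1000).astype(np.float32))],"slope deg",np.degrees(f[:2]).round(1))
    red=((h[...,0]<8)|(h[...,0]>172))&(h[...,1]>150)&(z>.15)&(z<.2)&(abs(y-.05)<.1); print("  handle",(W[red][:,:2].mean(0)*1000).round(1))
    if n=="top": save(cv2.resize(im[130:260,380:500],None,fx=4.5,fy=4.5,interpolation=cv2.INTER_CUBIC),"ft.png")
E
python3 fin.py; python3 -m jog '[[[0.5,0,0,0,0],[0.5,0,0,0,0],[0.5,0,0,0,0]]]'>/dev/null; python3 fin.py
```

```text
top rim centroid [ 0.567  -0.3599  0.1386] rect [array([ 574.7, -357.4]), array([124.6, 105.9]), np.float64(6.0)] slope deg [-1.2 -2.1]
  handle [618.3  61.3]
scene rim centroid [ 0.5913 -0.3449  0.1418] rect [array([ 600.1, -356.9]), array([181.5, 104.4]), np.float64(6.7)] slope deg [ 5.1 -4.4]
  handle [625.3  59.2]
top rim centroid [ 0.5688 -0.3583  0.1388] rect [array([ 574.7, -358.2]), array([124.5, 105.7]), np.float64(6.4)] slope deg [-1.  -2.6]
  handle [618.8  61.3]
scene rim centroid [ 0.5904 -0.3452  0.1423] rect [array([ 600.7, -357.3]), array([179.8, 105. ]), np.float64(6.4)] slope deg [ 5.3 -4.1]
  handle [625.2  59.2]
```

View pics/ft.png

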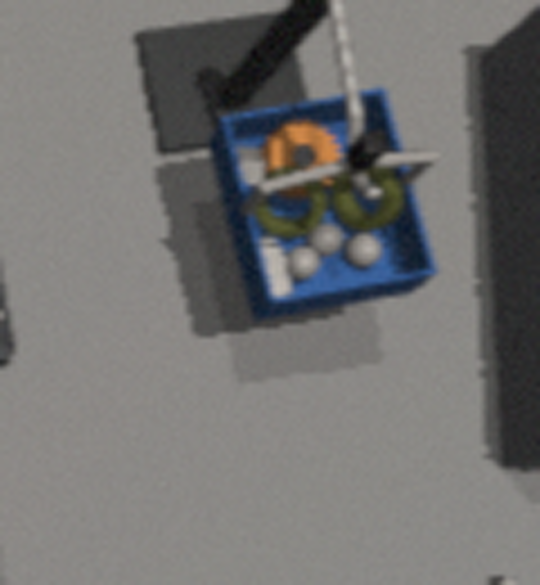

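All three steel balls, the gear, both rings and both pins are in the basket, which is level and still. Handing in.

```bash
python3 -c "
from bench import job,get_state
print(get_state()['time']); print(job.close_job())"
```

```text
78.95
the job is handed in; nothing more can be done
None
```

The kit is made up and the job is handed in at about 79 s of robot time; no verdict is reported.

**What I did:** I stood the basket on the mark, found the gate's end stop, and drew the gate about 89 mm open. All three steel balls ran into the basket and both bronze balls stayed. I then pushed the gate back to its stop, put in the worm gear, both pins and both olive rings, and hung the basket on the hook.

**Last checks:**
- **Contents:** the top view shows three steel balls, the worm gear, two pins and two olive rings in the basket.
- **Hanging:** two looks about 0.4 s apart gave the same rim position to within about 2 mm. The top view puts the tilt at about 2–3°, and the basket is centred within a few millimetres of the hook seat.
- **Gate and bronze balls:** the handle position is unchanged since the gate reached its stop, and both bronze balls are visible in their wells.

**What failed or disagreed:**
- My first grasp of the worm gear missed because the fingers had not finished closing; the gear had not moved and the second try held.
- The scene camera's depth disagrees with the top view: about 2–3 mm on heights, and a rim slope of 4–5°, which is partly inner wall caught in the mask. I trusted the top view.
- One check script crashed because the arm hid the hook from the top camera. I moved the arm away and repeated the check with another script.
- I did not measure the tapping tool and grease tin again at the end, but the arm did not go near them.

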